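Pack the ink-comparison kit

TASK

Pack the ink-comparison kit into the grey tray: stand the two white-capped ink bottles each on the pad of its own colour and the black eye loupe upright in the middle square bay. Swing the yellow clamp bar of the examining stand well up before moving the test plate, then slide the plate out from beneath it along its bed and lay it flat on the tray's two wooden rests, between their raised ends. The black-capped bottles belong to another set: leave them where they stand.

Things in the scene. Friction and masses are not known exactly. Their poses are not given: they have to be found in the camera images.
- ink_teal: Belongs to the kit: teal (blue-green) ink bottle with a white screw cap: round body 48 mm in diameter with straight sides up to 42 mm, narrowing shoulder, cap 28 mm in diameter from 47 to 64 mm height; about 130 g. Origin at the centre of its underside, z up; stands on the desk.
- ink_red: Belongs to the kit: red ink bottle with a white screw cap: round body 48 mm in diameter with straight sides up to 42 mm, narrowing shoulder, cap 28 mm in diameter from 47 to 64 mm height; about 130 g. Origin at the centre of its underside, z up; stands on the desk.
- other_teal: Look-alike, to be left alone: teal ink bottle with a black screw cap: round body 48 mm in diameter with straight sides up to 42 mm, narrowing shoulder, cap 28 mm in diameter from 47 to 64 mm height; about 130 g. Origin at the centre of its underside, z up; stands on the desk.
- other_red: Look-alike, to be left alone: red ink bottle with a black screw cap: round body 48 mm in diameter with straight sides up to 42 mm, narrowing shoulder, cap 28 mm in diameter from 47 to 64 mm height; about 130 g. Origin at the centre of its underside, z up; stands on the desk.
- loupe: Eye loupe: black upright cylinder 40 mm in diameter, 45 mm high, with a pale lens in a steel ring on top; about 80 g. Origin at the centre of its underside, z up; stands on the desk.
- plate: Pale test plate with swatches, 120 (x) x 44 (y) x 6 mm, 70 g; origin: centre of underside, z up. Starts on a bed 36 mm high, only 30 mm wide, on an 8 mm base: grip its overhanging long edges from above, best 15 mm to -x of the middle. The bar crosses it 42 mm to +x; its +x end lies under a fixed lip (4 mm above) at a stop. It slides out level towards its -x; 35 mm of travel clears bar and lip.
- clamp_pin (a point): Middle of the red cross pin (24 mm long along x, 12 mm thick) at the free end of the yellow clamp bar, 47 mm above the desk with the bar down. Pinch its flat ends from above; it turns in the fingers. Frame turns with the bar; bar down: x along the bed from open end to stop, y from hinge to pin, z up. Hinge axis parallel to x, 107 mm to -y. Swings up to 109 deg; stays where left (friction < 1.5 N).
- tray: Fixed grey tray 176 (x) x 232 mm (y); origin: centre of underside. Floor 4, walls 14 mm high. Three 72 mm square bays at x -48, y -76, 0, 76 mm: loupe's in the middle (bare), padded ones outside. Plate's place centred at x 38, y 0: wooden rests at y -47 and 47, tops 16 mm high, raised ends 8 mm higher, 64 mm apart in x; low walls at y -72, 72. Plate lies along y across both, either end first.
- pad_teal: Teal pad, 66 mm square, 2 mm thick, fixed on the floor of an outer square bay of the tray (which one varies). The bay is 72 mm square inside; its walls rise 8 mm above the pad. Origin: centre of the pad's underside, 4 mm above the desk; axes parallel to the tray's.
- pad_red: Red pad, 66 mm square, 2 mm thick, fixed on the floor of an outer square bay of the tray (which one varies). The bay is 72 mm square inside; its walls rise 8 mm above the pad. Origin: centre of the pad's underside, 4 mm above the desk; axes parallel to the tray's.

How it is judged:
By the outcome, as a careful person would: the job done as asked, in the order asked, and still so for the second after the job is handed in, with the robot touching nothing.
It also fails if it takes over 112 s, if anything falls off the work surface, if the arm or the gripper's body presses on something with over 40 N, if the wrist force passes 120 N, or if a joint passes its speed limit or range.

ROBOT

A 6-joint arm with a two-finger parallel gripper is mounted at the origin on the work surface. World frame = base frame: x ahead of the robot, y to its left, z up, the work surface at z = 0. Lengths are in m, angles in degrees, forces in N, time in s.
With the tool pointing down it reaches from about 0.35 to 0.875 m from the base axis. Payload 4.2 kg.
Tool frame: the origin (TCP) lies midway between the tips of the shut fingers; the grasp point (between the pads) lies 19 mm behind it; z points along the fingers, y is the line along which they close (so a half turn about z gives the same grasp; the last joint's range is limited). The gripper opens to 87 mm and grips with 3 to 60 N. Pads are 19 mm wide; open, the fingers measure 117 mm over their backs; the gripper's body (75 mm by 190 mm) begins 51 mm behind the grasp point.
Start: joints at [83.056, 22.042, 0.453, 0, -68.411, -14.817], TCP at [0.232, 0.58, 0.223] pointing down, gripper open.
Joint ranges: [-179.83, 179.83], [-69.29, 118.12], [-61.27, 80.66], [-181.25, 117.63], [-171.15, -9.14], [-177.46, 177.46]. Speed limits (degrees/s): [159.86, 159.86, 180, 180, 180, 180].

INTERFACE

Orientations are given as a 3x3 rotation matrix whose columns are the frame's x, y, z axes.
In Python, from station import sense, capture, camera_params, finish_job gives the robot as it stands.
- The arm moves only by the tool drive_tool, never from a script. Its argument "rows" is a list of rows, each an object of numbers: "tx", "ty", "tz": the shift along the tool's x, y, z in cm; "ax", "ay", "az": the turn, a rotation vector about the tool's x, y, z in rad; "claw": the finger opening in cm, from 0 to 8.7. In form: [{"tx": .., "ty": .., "tz": .., "ax": .., "ay": .., "az": .., "claw": ..}, ...]. A call has 1 to 10 rows; each row shifts and turns the commanded pose from where the row before left it, along the tool's axes as they then stand; what a row does not reach is not made up. A row lasts 1/12 s, in which the tool goes at most 41.7 mm and 7.16 degrees, less where a joint would pass 70% of its speed; a pose out of reach is approached as far as the arm can. A call with a gripper value outside its range is refused whole. The fingers move at their own pace and stop on an object; the grip force is fixed at half the most. Time passes only in rows, so rows that do not move let the fingers close. It gives the time, the measured TCP pose, the force, the opening and the grip force at its end, in the units of the state.
- sense(): the state, without advancing time (a new reading comes with each control period).
- capture(name): name is "scene" or "top" or "wrist"; returns (picture, depth): 384x512x3 uint8, red, green, blue; 384x512 float32, m along the optical axis (not along the pixel's ray), 0 where there is no reading.
- camera_params(name): a dict with "intrinsics" (3x3 intrinsics, pixels), "k1" (the pictures are not rectified: a ray, as slopes to the right and down, at radius r is drawn at 1 + k1 r^2 times it, then the intrinsics apply), "R" (3x3) and "t" (3): a world point X has camera coordinates R X + t; the wrist camera has in their place "tool_from_camera" (4x4, takes a point from camera to tool coordinates, whose origin is the TCP and whose axes are the flange's). Camera axes: x right, y down, z forward; pixel columns grow to the right and rows downward; lengths in m; the calibration is good to about 2 mm. A picture is of the moment at which its call begins: read the wrist's pose just before it. camera_params takes no time and is no camera call.
- finish_job(): hands the job in; it is judged then, once.
The state is a dict: "time_s": time; "joints": joint angles; "joint_velocities": joint speeds; "effort": joint torques, N m; "tcp_pos": TCP position; "ee_rot": TCP orientation; "wrist_force": force on the tool from outside, world axes, zero at the start; "moment": the same for the moment, N m; "gripper_width": opening from 0.0 (shut) to 1.0 (fully open); "gripper_force": force on a finger pad.
Only numpy, scipy, OpenCV 4.12 (cv2) and the standard library are available. Lean on these libraries where they do the work, as an engineer would, in place of code of your own. Each camera call takes 0.05 s, during which the arm holds its last target. There are 200 camera calls.

## Working session

There is one attempt and no reset: what is moved stays moved. The work goes in short steps, Python scripts to look and compute and a tool call to move; the robot and the scene stay as the last step left them, time stands still between calls to the robot, and variables do not carry over. Pictures are saved under pics/ and viewed, at most 14 in all, crops included, and the job is handed in when it is done.

Besides the shell and the picture viewer there is one more tool, called after "Emit:" as a command line: name --argument value ..., lists and objects as JSON in quotes. drive_tool: Moves the arm, as the interface text tells. Its arguments: {"type":"object","properties":{"rows":{"type":"array"}},"required":["rows"]}

```bash
mkdir -p pics; ls
cat > h.py <<'E'
import numpy as np, cv2
from station import sense, capture, camera_params
def ray_pts(name, px, depth=None, z=None, st=None):
    """world points from pixels: by depth image or by known height z"""
    p=camera_params(name); K=np.array(p["intrinsics"]); out=[]
    if name=="wrist":
        T=np.array(p["tool_from_camera"]); Rw=np.array(st["ee_rot"]).reshape(3,3)
        Rc=Rw@T[:3,:3]; c=Rw@T[:3,3]+np.array(st["tcp_pos"])
    else:
        R=np.array(p["R"]); Rc=R.T; c=-R.T@np.array(p["t"])
    D=np.array([p["k1"],0,0,0],float)
    for i,(u,v) in enumerate(px):
        s=cv2.undistortPoints(np.array([[[u,v]]],float),K,D)[0,0]
        d=Rc@np.array([s[0],s[1],1.])
        if z is not None:
            zz=z[i] if np.ndim(z) else z
            k=(zz-c[2])/d[2]
        else: k=depth[int(round(v)),int(round(u))]
        out.append(c+k*d)
    return np.array(out)
def snap(name,fn):
    st=sense(); im,d=capture(name); np.savez(f"pics/{fn}.npz",im=im,d=d,pos=st["tcp_pos"],rot=st["ee_rot"])
    cv2.imwrite(f"pics/{fn}.png",cv2.resize(im[:,:,::-1],(800,600),interpolation=cv2.INTER_CUBIC)); return st,im,d
def load(fn):
    f=np.load(f"pics/{fn}.npz"); return dict(tcp_pos=f["pos"],ee_rot=f["rot"]),f["im"],f["d"]
E
python3 - <<'E'
from h import *
snap("top","top0"); snap("scene","scene0")
print(sense()); print(camera_params("top")); print(camera_params("wrist"))
E
```

```text
pics
{'time_s': 0.1, 'joints': array([ 8.30554311e+01,  2.20876388e+01,  3.88064806e-01, -2.49237735e-02,
       -6.84115330e+01, -1.48174239e+01]), 'joint_velocities': array([-0.01454286, -0.06695605,  0.11762433,  0.03348099, -0.09073006,
        0.09850123]), 'effort': array([-4.84754109e-04, -3.91691065e+01,  1.87934786e+01,  4.23196614e+00,
        1.34064595e-02, -7.68697942e-05]), 'tcp_pos': array([0.23149803, 0.57997016, 0.22155961]), 'ee_rot': array([[ 9.28672506e-01, -3.70900218e-01, -6.35980018e-04],
       [-3.70900749e-01, -9.28670617e-01, -1.87601725e-03],
       [ 1.05199251e-04,  1.97809110e-03, -9.99998038e-01]]), 'wrist_force': array([-0.05915096, -0.43966659,  0.93435447]), 'moment': array([ 0.00459   ,  0.05020744, -0.0449643 ]), 'gripper_force': 0.0, 'gripper_width': 0.9989858047549496}
{'intrinsics': array([[473.9364025 ,   0.        , 260.81554442],
       [  0.        , 473.9364025 , 194.66600138],
       [  0.        ,   0.        ,   1.        ]]), 'k1': -0.08847822410425443, 'R': array([[ 0.00223288, -0.99990485,  0.01361253],
       [-0.98878264, -0.00424061, -0.14930141],
       [ 0.14934493, -0.01312646, -0.98869803]]), 't': array([-0.0193355 ,  0.56541206,  1.06047691])}
{'intrinsics': array([[345.51562883,   0.        , 251.80295878],
       [  0.        , 345.51562883, 191.48831835],
       [  0.        ,   0.        ,   1.        ]]), 'k1': -0.016092220624453615, 'tool_from_camera': array([[-4.86650281e-04, -9.67390532e-01, -2.53289009e-01,
         6.94187306e-02],
       [ 9.99999881e-01, -4.60338306e-04, -1.63146853e-04,
        -8.91923155e-05],
       [ 4.12280879e-05, -2.53289058e-01,  9.67390641e-01,
        -1.62806877e-01],
       [ 0.00000000e+00,  0.00000000e+00,  0.00000000e+00,
         1.00000000e+00]])}
```

View pics/top0.png

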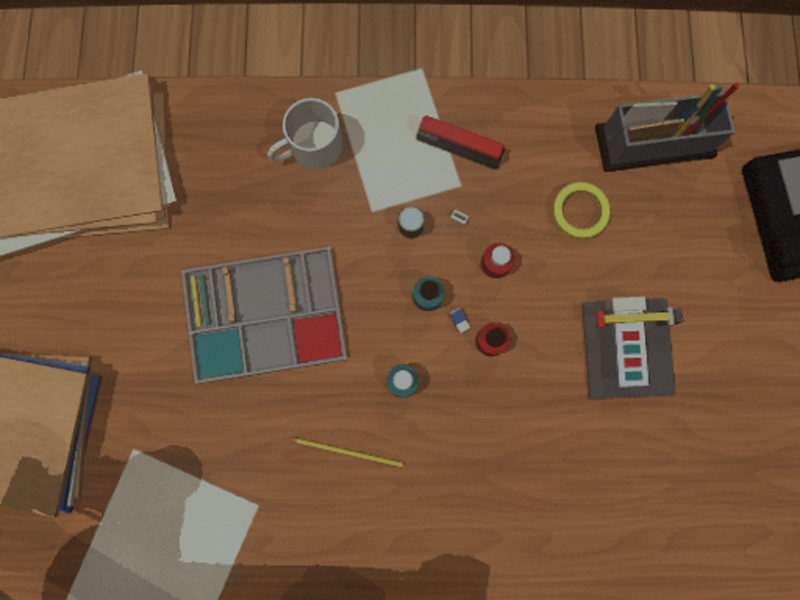

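View pics/scene0.png

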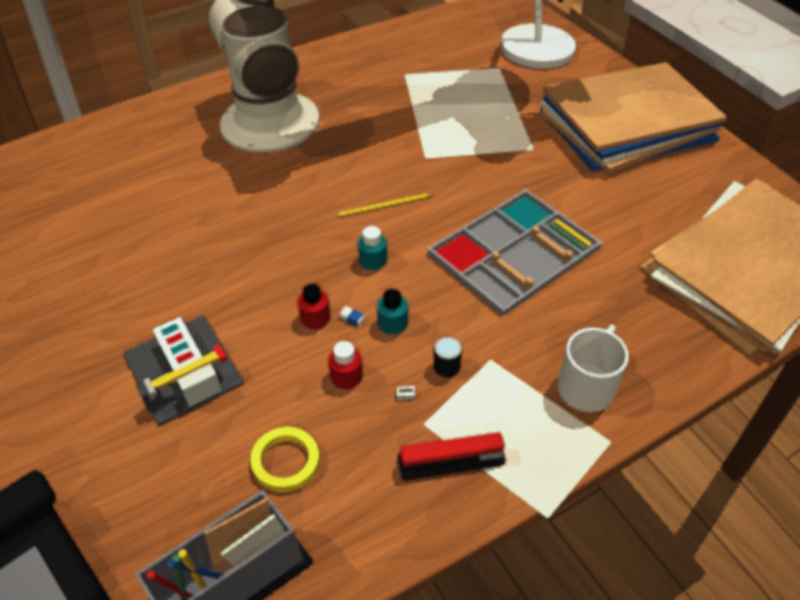

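The top view shows (800-px coordinates): the white-capped teal bottle at (403,380) and the white-capped red bottle at (501,256). The loupe is at (411,215). The tray corners are at (182,270), (331,249), (347,358) and (195,382), with the teal pad on the left and the red pad on the right. The stand has its pin at (602,319), hinge at about (675,317), and the plate from (630,305) to (632,386). The black caps are at (429,291) and (495,338).

Run:
```python
from h import *
np.set_printoptions(precision=4,suppress=True)
st,im,d=load("top0")
P={"teal":(403,380,.064),"red":(501,256,.064),"oteal":(429,291,.064),"ored":(495,338,.064),"loupe":(411,215,.045),
"tr1":(182,270,.014),"tr2":(331,249,.014),"tr3":(347,358,.014),"tr4":(195,382,.014),"padT":(219,353,.006),"padR":(319,338,.006),
"pin":(602,319,.053),"hinge":(675,317,.053),"plateR":(648,384,.05),"plateL":(619,386,.05),"plateMid":(631,350,.05),"base1":(588,398,.008),"base2":(674,394,.008)}
for n,(u,v,z) in P.items():
    px=[((u+.5)/1.5625-.5,(v+.5)/1.5625-.5)]
    print(n,ray_pts("top",px,z=z)[0],ray_pts("top",px,depth=d)[0])
```

```text
teal [ 0.4522 -0.0105  0.064 ] [ 0.4521 -0.0105  0.0657]
red [ 0.6353 -0.155   0.064 ] [ 0.6351 -0.1548  0.0654]
oteal [ 0.5823 -0.0482  0.064 ] [ 0.582  -0.0482  0.0656]
ored [ 0.5134 -0.1442  0.064 ] [ 0.5135 -0.1443  0.0634]
loupe [ 0.7023 -0.022   0.045 ] [ 0.7009 -0.0219  0.0499]
tr1 [0.6222 0.3314 0.014 ] [0.6242 0.3345 0.0038]
tr2 [0.656  0.1011 0.014 ] [0.6589 0.1023 0.0011]
tr3 [0.4875 0.0739 0.014 ] [ 0.4887  0.075  -0.0018]
tr4 [0.4499 0.3035 0.014 ] [0.4497 0.3026 0.0174]
padT [0.4947 0.2705 0.006 ] [0.4946 0.2701 0.0076]
padR [0.5185 0.1177 0.006 ] [0.5185 0.1177 0.0059]
pin [ 0.5433 -0.3059  0.053 ] [ 0.5428 -0.305   0.0562]
hinge [ 0.5466 -0.4173  0.053 ] [ 0.5472 -0.419   0.0486]
plateR [ 0.447  -0.3726  0.05  ] [ 0.4488 -0.387   0.0077]
plateL [ 0.4442 -0.3288  0.05  ] [ 0.4446 -0.3321  0.039 ]
plateMid [ 0.4974 -0.3489  0.05  ] [ 0.4982 -0.352   0.0404]
base1 [ 0.4278 -0.2928  0.008 ] [ 0.428  -0.2951 -0.0012]
base2 [ 0.4333 -0.4273  0.008 ] [ 0.4335 -0.4298  0.0013]
```

Emit:
drive_tool --rows '[{"tx": 2.65,"ty": 2.92},{"tx": 2.65,"ty": 2.92},{"tx": 2.65,"ty": 2.92},{"tx": 2.65,"ty": 2.92},{"tx": 2.65,"ty": 2.92},{"tx": 2.65,"ty": 2.92},{"tx": 2.65,"ty": 2.92},{"tx": 2.65,"ty": 2.92},{"tx": 2.65,"ty": 2.92},{"tx": 2.65,"ty": 2.92}]'

```text
invalid input at $.rows[0]: expected keys tx, ty, tz, ax, ay, az, claw
```

Emit:
drive_tool --rows '[{"tx": 2.65,"ty": 2.92},{"tx": 2.65,"ty": 2.92},{"tx": 2.65,"ty": 2.92},{"tx": 2.65,"ty": 2.92},{"tx": 2.65,"ty": 2.92},{"tx": 2.63,"ty": 2.86},{"tz": 4},{"tz": 4},{},{}]'

```text
invalid input at $.rows[0]: expected keys tx, ty, tz, ax, ay, az, claw
```

```bash
cat >> h.py <<'E'
def to(x,y,z,yaw=None):
    """tool-frame move (cm) to world point, then az (rad) to get tool-x yaw (deg, mod 180)"""
    s=sense(); R=np.array(s["ee_rot"]); d=R.T@(np.array([x,y,z])-s["tcp_pos"])*100
    y0=np.degrees(np.arctan2(R[1,0],R[0,0]))
    print("t",round(s["time_s"],2),"tcp",np.round(s["tcp_pos"],4),"yaw",round(y0,1),"w",round(s["gripper_width"]*8.7,2),"F",np.round(s["wrist_force"],1),"move cm",np.round(d,2),end=" ")
    if yaw is not None:
        a=(yaw-y0+90)%180-90; print("az rad",round(-np.radians(a),3),"j6",round(s["joints"][5],1),end="")
    print()
E
python3 - <<'E'
from h import *
to(.4522,-.0105,.013)
snap("wrist","w1")
E
```

```text
t 0.1 tcp [0.2315 0.58   0.2216] yaw -21.8 w 8.69 F [-0.1 -0.4  0.9] move cm [42.39 46.61 20.95]
```

Emit:
drive_tool --rows '[{"tx": 2.65,"ty": 2.92,"tz": 0,"ax": 0,"ay": 0,"az": 0,"claw": 8.7},{"tx": 2.65,"ty": 2.92,"tz": 0,"ax": 0,"ay": 0,"az": 0,"claw": 8.7},{"tx": 2.65,"ty": 2.92,"tz": 0,"ax": 0,"ay": 0,"az": 0,"claw": 8.7},{"tx": 2.65,"ty": 2.92,"tz": 0,"ax": 0,"ay": 0,"az": 0,"claw": 8.7},{"tx": 2.65,"ty": 2.92,"tz": 0,"ax": 0,"ay": 0,"az": 0,"claw": 8.7},{"tx": 2.65,"ty": 2.92,"tz": 0,"ax": 0,"ay": 0,"az": 0,"claw": 8.7},{"tx": 2.65,"ty": 2.92,"tz": 0,"ax": 0,"ay": 0,"az": 0,"claw": 8.7},{"tx": 2.65,"ty": 2.92,"tz": 0,"ax": 0,"ay": 0,"az": 0,"claw": 8.7},{"tx": 2.65,"ty": 2.92,"tz": 0,"ax": 0,"ay": 0,"az": 0,"claw": 8.7},{"tx": 2.65,"ty": 2.92,"tz": 0,"ax": 0,"ay": 0,"az": 0,"claw": 8.7}]'

```text
time_s: 0.98
tcp_pos: [0.3695, 0.2091, 0.2226]
ee_rot: [[0.929, -0.37, 0.0], [-0.37, -0.929, 0.0], [-0.0, -0.0, -1.0]]
wrist_force: [0.4, 1.0, -1.1]
gripper_width: 1.001
gripper_force: 0.0
```

Emit:
drive_tool --rows '[{"tx": 2.65,"ty": 2.92,"tz": 0,"ax": 0,"ay": 0,"az": 0,"claw": 8.7},{"tx": 2.65,"ty": 2.92,"tz": 0,"ax": 0,"ay": 0,"az": 0,"claw": 8.7},{"tx": 2.65,"ty": 2.92,"tz": 0,"ax": 0,"ay": 0,"az": 0,"claw": 8.7},{"tx": 2.65,"ty": 2.92,"tz": 0,"ax": 0,"ay": 0,"az": 0,"claw": 8.7},{"tx": 2.65,"ty": 2.92,"tz": 0,"ax": 0,"ay": 0,"az": 0,"claw": 8.7},{"tx": 2.63,"ty": 2.8,"tz": 0,"ax": 0,"ay": 0,"az": 0,"claw": 8.7},{"tx": 0,"ty": 0,"tz": 4,"ax": 0,"ay": 0,"az": 0,"claw": 8.7},{"tx": 0,"ty": 0,"tz": 4,"ax": 0,"ay": 0,"az": 0,"claw": 8.7},{"tx": 0,"ty": 0,"tz": 0,"ax": 0,"ay": 0,"az": 0,"claw": 8.7},{"tx": 0,"ty": 0,"tz": 0,"ax": 0,"ay": 0,"az": 0,"claw": 8.7}]'

```text
time_s: 1.82
tcp_pos: [0.4513, -0.0102, 0.1416]
ee_rot: [[0.929, -0.371, -0.005], [-0.371, -0.929, -0.002], [-0.004, 0.004, -1.0]]
wrist_force: [1.1, -0.7, 1.3]
gripper_width: 1.0
gripper_force: 0.0
```

Run:
```python
from h import *
to(.4522,-.0105,.013,-21.8)
snap("wrist","w1")
```

```text
t 1.82 tcp [ 0.4513 -0.0102  0.1416] yaw -21.8 w 8.7 F [ 1.1 -0.7  1.3] move cm [ 0.14 -0.05 12.86] az rad 0.001 j6 48.8
```

View pics/w1.png

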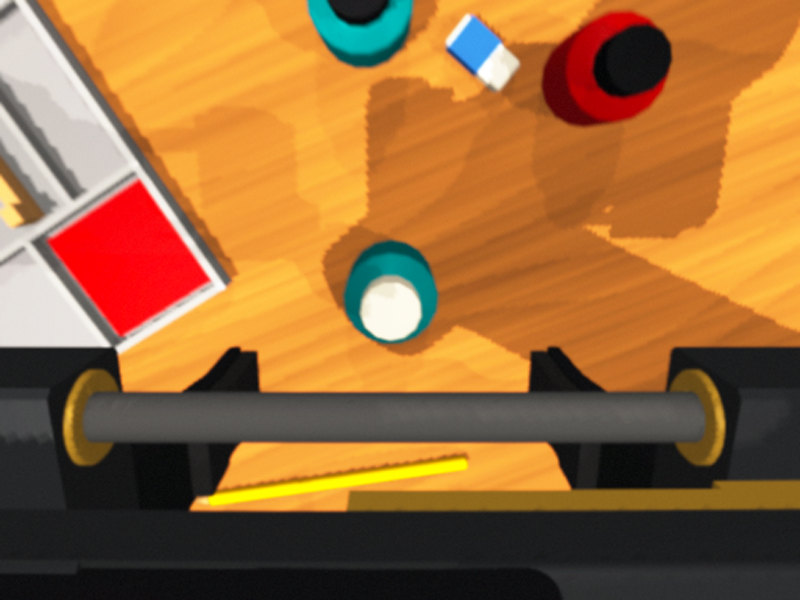

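The wrist view shows the teal bottle's white cap at (391,310), centred between the fingers, with the tray's red corner at the left. I'll go down and grip.

Emit:
drive_tool --rows '[{"tx": 0.1,"ty": 0,"tz": 4,"ax": 0,"ay": 0,"az": 0,"claw": 8.7},{"tx": 0,"ty": 0,"tz": 4,"ax": 0,"ay": 0,"az": 0,"claw": 8.7},{"tx": 0,"ty": 0,"tz": 3,"ax": 0,"ay": 0,"az": 0,"claw": 8.7},{"tx": 0,"ty": 0,"tz": 1.85,"ax": 0,"ay": 0,"az": 0,"claw": 8.7},{"tx": 0,"ty": 0,"tz": 0,"ax": 0,"ay": 0,"az": 0,"claw": 4},{"tx": 0,"ty": 0,"tz": 0,"ax": 0,"ay": 0,"az": 0,"claw": 4},{"tx": 0,"ty": 0,"tz": 0,"ax": 0,"ay": 0,"az": 0,"claw": 4},{"tx": 0,"ty": 0,"tz": 0,"ax": 0,"ay": 0,"az": 0,"claw": 4},{"tx": 0,"ty": 0,"tz": 0,"ax": 0,"ay": 0,"az": 0,"claw": 4},{"tx": 0,"ty": 0,"tz": 0,"ax": 0,"ay": 0,"az": 0,"claw": 4}]'

```text
time_s: 2.7
tcp_pos: [0.4544, -0.0095, 0.0154]
ee_rot: [[0.929, -0.37, 0.003], [-0.37, -0.929, 0.001], [0.002, -0.002, -1.0]]
wrist_force: [0.7, 0.3, -0.6]
gripper_width: 0.629
gripper_force: 0.0
```

Run:
```python
from h import *
to(.4947,.2705,.0195)
```

```text
t 2.7 tcp [ 0.4544 -0.0095  0.0154] yaw -21.7 w 5.47 F [ 0.7  0.3 -0.6] move cm [ -6.63 -27.5   -0.37]
```

Emit:
drive_tool --rows '[{"tx": 0,"ty": 0,"tz": 0,"ax": 0,"ay": 0,"az": 0,"claw": 4},{"tx": 0,"ty": 0,"tz": 0,"ax": 0,"ay": 0,"az": 0,"claw": 4},{"tx": 0,"ty": 0,"tz": 0,"ax": 0,"ay": 0,"az": 0,"claw": 4},{"tx": 0,"ty": 0,"tz": 0,"ax": 0,"ay": 0,"az": 0,"claw": 4},{"tx": 0,"ty": 0,"tz": -2,"ax": 0,"ay": 0,"az": 0,"claw": 4},{"tx": 0,"ty": 0,"tz": -3,"ax": 0,"ay": 0,"az": 0,"claw": 4},{"tx": 0,"ty": 0,"tz": -2,"ax": 0,"ay": 0,"az": 0,"claw": 4}]'

```text
time_s: 3.28
tcp_pos: [0.4537, -0.0099, 0.0855]
ee_rot: [[0.929, -0.371, 0.001], [-0.371, -0.929, -0.0], [0.001, -0.0, -1.0]]
wrist_force: [0.8, 0.4, -0.6]
gripper_width: 0.541
gripper_force: 30.0
```

Run:
```python
from h import *
print(sense()["gripper_force"]); to(.4947,.2705,.0205)
```

```text
30.000051168026403
t 3.28 tcp [ 0.4537 -0.0099  0.0855] yaw -21.7 w 4.71 F [ 0.8  0.4 -0.6] move cm [ -6.58 -27.56   6.5 ]
```

Emit:
drive_tool --rows '[{"tx": -0.82,"ty": -3.44,"tz": 0,"ax": 0,"ay": 0,"az": 0,"claw": 4},{"tx": -0.82,"ty": -3.44,"tz": 0,"ax": 0,"ay": 0,"az": 0,"claw": 4},{"tx": -0.82,"ty": -3.44,"tz": 0,"ax": 0,"ay": 0,"az": 0,"claw": 4},{"tx": -0.82,"ty": -3.44,"tz": 0,"ax": 0,"ay": 0,"az": 0,"claw": 4},{"tx": -0.82,"ty": -3.44,"tz": 0,"ax": 0,"ay": 0,"az": 0,"claw": 4},{"tx": -0.82,"ty": -3.44,"tz": 0,"ax": 0,"ay": 0,"az": 0,"claw": 4},{"tx": -0.82,"ty": -3.44,"tz": 0,"ax": 0,"ay": 0,"az": 0,"claw": 4},{"tx": -0.82,"ty": -3.44,"tz": 0,"ax": 0,"ay": 0,"az": 0,"claw": 4},{"tx": 0,"ty": 0,"tz": 0,"ax": 0,"ay": 0,"az": 0,"claw": 4},{"tx": 0,"ty": 0,"tz": 0,"ax": 0,"ay": 0,"az": 0,"claw": 4}]'

```text
time_s: 4.12
tcp_pos: [0.4942, 0.2716, 0.0833]
ee_rot: [[0.93, -0.369, -0.001], [-0.369, -0.93, -0.001], [-0.001, 0.001, -1.0]]
wrist_force: [-0.9, -0.8, -0.7]
gripper_width: 0.54
gripper_force: 30.0
```

Run:
```python
from h import *
to(.4947,.2705,.0215)
```

```text
t 4.12 tcp [0.4942 0.2716 0.0833] yaw -21.6 w 4.69 F [-0.9 -0.8 -0.7] move cm [0.09 0.08 6.18]
```

Emit:
drive_tool --rows '[{"tx": 0.05,"ty": 0.05,"tz": 3,"ax": 0,"ay": 0,"az": 0,"claw": 4},{"tx": 0,"ty": 0,"tz": 2,"ax": 0,"ay": 0,"az": 0,"claw": 4},{"tx": 0,"ty": 0,"tz": 0.9,"ax": 0,"ay": 0,"az": 0,"claw": 4},{"tx": 0,"ty": 0,"tz": 0.25,"ax": 0,"ay": 0,"az": 0,"claw": 4},{"tx": 0,"ty": 0,"tz": 0,"ax": 0,"ay": 0,"az": 0,"claw": 4},{"tx": 0,"ty": 0,"tz": 0,"ax": 0,"ay": 0,"az": 0,"claw": 4}]'

```text
time_s: 4.62
tcp_pos: [0.4955, 0.2695, 0.0235]
ee_rot: [[0.929, -0.371, 0.002], [-0.371, -0.929, 0.001], [0.001, -0.002, -1.0]]
wrist_force: [1.3, 0.7, -0.7]
gripper_width: 0.542
gripper_force: 30.0
```

Emit:
drive_tool --rows '[{"tx": 0,"ty": 0,"tz": 0,"ax": 0,"ay": 0,"az": 0,"claw": 7.5},{"tx": 0,"ty": 0,"tz": 0,"ax": 0,"ay": 0,"az": 0,"claw": 7.5},{"tx": 0,"ty": 0,"tz": 0,"ax": 0,"ay": 0,"az": 0,"claw": 7.5},{"tx": 0,"ty": 0,"tz": 0,"ax": 0,"ay": 0,"az": 0,"claw": 7.5},{"tx": 0,"ty": 0,"tz": -2,"ax": 0,"ay": 0,"az": 0,"claw": 8.7},{"tx": 0,"ty": 0,"tz": -4,"ax": 0,"ay": 0,"az": 0,"claw": 8.7},{"tx": 0,"ty": 0,"tz": -4,"ax": 0,"ay": 0,"az": 0,"claw": 8.7},{"tx": 0,"ty": 0,"tz": -2,"ax": 0,"ay": 0,"az": 0,"claw": 8.7}]'

```text
time_s: 5.28
tcp_pos: [0.4968, 0.2708, 0.1478]
ee_rot: [[0.929, -0.37, 0.007], [-0.37, -0.929, 0.004], [0.005, -0.007, -1.0]]
wrist_force: [1.3, 0.3, 0.6]
gripper_width: 0.978
gripper_force: 0.0
```

Run:
```python
from h import *
to(.635,-.155,.013,-21.8)
snap("wrist","w2")
```

```text
t 5.28 tcp [0.4968 0.2708 0.1478] yaw -21.7 w 8.51 F [1.3 0.3 0.6] move cm [28.52 34.55 13.39] az rad 0.002 j6 23.2
```

View pics/w2.png

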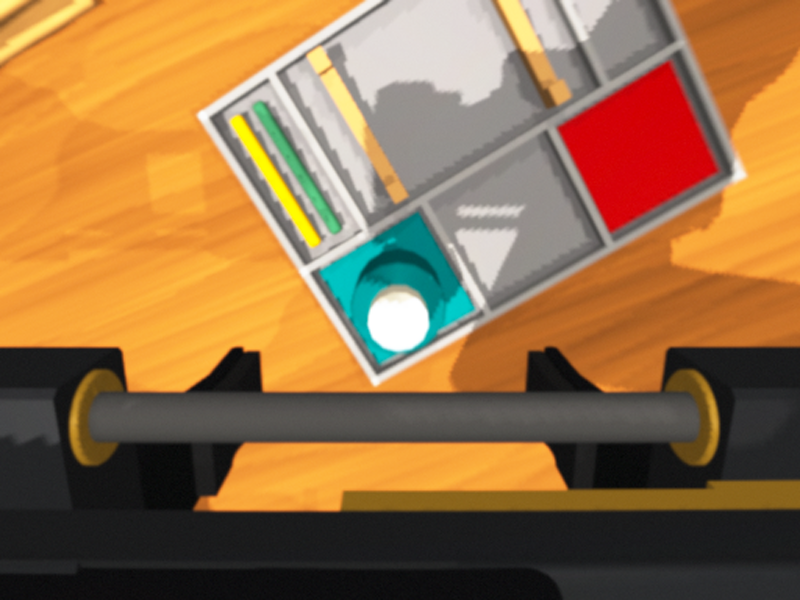

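The teal bottle stands upright on the teal pad (cap at (398,318)). The red pad's corners are at (555,128), (670,63), (720,168) and (612,234). The rests lie at (315,50)–(400,200) and (500,0)–(560,100).

Emit:
drive_tool --rows '[{"tx": 2.6,"ty": 3.14,"tz": 0,"ax": 0,"ay": 0,"az": 0,"claw": 8.7},{"tx": 2.6,"ty": 3.14,"tz": 0,"ax": 0,"ay": 0,"az": 0,"claw": 8.7},{"tx": 2.6,"ty": 3.14,"tz": 0,"ax": 0,"ay": 0,"az": 0,"claw": 8.7},{"tx": 2.6,"ty": 3.14,"tz": 0,"ax": 0,"ay": 0,"az": 0,"claw": 8.7},{"tx": 2.6,"ty": 3.14,"tz": 0,"ax": 0,"ay": 0,"az": 0,"claw": 8.7},{"tx": 2.6,"ty": 3.14,"tz": 0,"ax": 0,"ay": 0,"az": 0,"claw": 8.7},{"tx": 2.6,"ty": 3.14,"tz": 0,"ax": 0,"ay": 0,"az": 0,"claw": 8.7},{"tx": 2.6,"ty": 3.14,"tz": 0,"ax": 0,"ay": 0,"az": 0,"claw": 8.7},{"tx": 2.6,"ty": 3.14,"tz": 0,"ax": 0,"ay": 0,"az": 0,"claw": 8.7},{"tx": 2.6,"ty": 3.14,"tz": 0,"ax": 0,"ay": 0,"az": 0,"claw": 8.7}]'

```text
time_s: 6.17
tcp_pos: [0.6201, -0.1205, 0.1425]
ee_rot: [[0.929, -0.371, 0.0], [-0.371, -0.929, 0.0], [0.0, -0.0, -1.0]]
wrist_force: [1.6, 0.2, -0.9]
gripper_width: 1.0
gripper_force: 0.0
```

Emit:
drive_tool --rows '[{"tx": 2.5,"ty": 3.14,"tz": 0,"ax": 0,"ay": 0,"az": 0,"claw": 8.7},{"tx": 0,"ty": 0,"tz": 3,"ax": 0,"ay": 0,"az": 0,"claw": 8.7},{"tx": 0,"ty": 0,"tz": 0,"ax": 0,"ay": 0,"az": 0,"claw": 8.7},{"tx": 0,"ty": 0,"tz": 0,"ax": 0,"ay": 0,"az": 0,"claw": 8.7}]'

```text
time_s: 6.5
tcp_pos: [0.6297, -0.1573, 0.1105]
ee_rot: [[0.928, -0.372, -0.005], [-0.372, -0.928, 0.0], [-0.005, 0.002, -1.0]]
wrist_force: [-0.0, 0.6, 0.5]
gripper_width: 1.001
gripper_force: 0.0
```

Run:
```python
from h import *
np.set_printoptions(precision=4,suppress=True)
st,im,d=load("w2")
sc=lambda L:[((u+.5)/1.5625-.5,(v+.5)/1.5625-.5) for u,v in L]
q=ray_pts("wrist",sc([(555,128),(670,63),(720,168),(612,234)]),z=.006,st=st); print(q,q.mean(0))
q=ray_pts("wrist",sc([(740,178),(375,382),(202,115)]),z=.014,st=st);print(q)
e=(q[1]-q[0])[:2]; print(np.hypot(*e),np.degrees(np.arctan2(e[1],e[0]))-90)
e=(q[2]-q[1])[:2]; print(np.hypot(*e),np.degrees(np.arctan2(e[1],e[0])), "centre",(q[0]+q[2])/2)
to(.6353,-.155,.013)
```

```text
[[0.5449 0.1591 0.006 ]
 [0.554  0.0927 0.006 ]
 [0.4915 0.0808 0.006 ]
 [0.4782 0.1465 0.006 ]] [0.5171 0.1198 0.006 ]
[[0.4841 0.0762 0.014 ]
 [0.4474 0.3035 0.014 ]
 [0.6201 0.3312 0.014 ]]
0.23024378088584296 9.19183287740843
0.1749585948037347 9.090546452431903 centre [0.5521 0.2037 0.014 ]
t 6.5 tcp [ 0.6297 -0.1573  0.1105] yaw -21.8 w 8.71 F [-0.   0.6  0.5] move cm [ 0.48 -0.44  9.75]
```

Emit:
drive_tool --rows '[{"tx": 0.48,"ty": -0.44,"tz": 2,"ax": 0,"ay": 0,"az": 0,"claw": 8.7},{"tx": 0,"ty": 0,"tz": 4,"ax": 0,"ay": 0,"az": 0,"claw": 8.7},{"tx": 0,"ty": 0,"tz": 3,"ax": 0,"ay": 0,"az": 0,"claw": 6},{"tx": 0,"ty": 0,"tz": 0.6,"ax": 0,"ay": 0,"az": 0,"claw": 4},{"tx": 0,"ty": 0,"tz": 0,"ax": 0,"ay": 0,"az": 0,"claw": 4},{"tx": 0,"ty": 0,"tz": 0,"ax": 0,"ay": 0,"az": 0,"claw": 4},{"tx": 0,"ty": 0,"tz": 0,"ax": 0,"ay": 0,"az": 0,"claw": 4},{"tx": 0,"ty": 0,"tz": 0,"ax": 0,"ay": 0,"az": 0,"claw": 4},{"tx": 0,"ty": 0,"tz": 0,"ax": 0,"ay": 0,"az": 0,"claw": 4},{"tx": 0,"ty": 0,"tz": 0,"ax": 0,"ay": 0,"az": 0,"claw": 4}]'

```text
time_s: 7.33
tcp_pos: [0.6387, -0.1548, 0.0188]
ee_rot: [[0.929, -0.37, 0.003], [-0.37, -0.929, -0.0], [0.003, -0.001, -1.0]]
wrist_force: [-1.5, 1.7, 5.8]
gripper_width: 0.546
gripper_force: 30.0
```

Emit:
drive_tool --rows '[{"tx": 0,"ty": 0,"tz": 0,"ax": 0,"ay": 0,"az": 0,"claw": 4},{"tx": 0,"ty": 0,"tz": 0,"ax": 0,"ay": 0,"az": 0,"claw": 4}]'

```text
time_s: 7.5
tcp_pos: [0.6387, -0.1548, 0.0188]
ee_rot: [[0.929, -0.37, 0.003], [-0.37, -0.929, -0.001], [0.003, -0.001, -1.0]]
wrist_force: [-1.2, 1.6, 5.4]
gripper_width: 0.542
gripper_force: 30.0
```

Emit:
drive_tool --rows '[{"tx": 0,"ty": 0,"tz": -2,"ax": 0,"ay": 0,"az": 0,"claw": 4},{"tx": 0,"ty": 0,"tz": -4,"ax": 0,"ay": 0,"az": 0,"claw": 4},{"tx": 0,"ty": 0,"tz": -3,"ax": 0,"ay": 0,"az": 0,"claw": 4},{"tx": 0,"ty": 0,"tz": -1,"ax": 0,"ay": 0,"az": 0,"claw": 4},{"tx": 0,"ty": 0,"tz": 0,"ax": 0,"ay": 0,"az": 0,"claw": 4}]'

```text
time_s: 7.92
tcp_pos: [0.6395, -0.1549, 0.1204]
ee_rot: [[0.929, -0.371, 0.008], [-0.371, -0.929, -0.0], [0.007, -0.003, -1.0]]
wrist_force: [0.8, -0.2, -0.9]
gripper_width: 0.545
gripper_force: 30.0
```

Run:
```python
from h import *
to(.518,.119,.0215)
```

```text
t 7.92 tcp [ 0.6395 -0.1549  0.1204] yaw -21.8 w 4.74 F [ 0.8 -0.2 -0.9] move cm [-21.51 -20.91   9.79]
```

Emit:
drive_tool --rows '[{"tx": -2.69,"ty": -2.61,"tz": 0,"ax": 0,"ay": 0,"az": 0,"claw": 4},{"tx": -2.69,"ty": -2.61,"tz": 0,"ax": 0,"ay": 0,"az": 0,"claw": 4},{"tx": -2.69,"ty": -2.61,"tz": 0,"ax": 0,"ay": 0,"az": 0,"claw": 4},{"tx": -2.69,"ty": -2.61,"tz": 0,"ax": 0,"ay": 0,"az": 0,"claw": 4},{"tx": -2.69,"ty": -2.61,"tz": 0,"ax": 0,"ay": 0,"az": 0,"claw": 4},{"tx": -2.69,"ty": -2.61,"tz": 0,"ax": 0,"ay": 0,"az": 0,"claw": 4},{"tx": -2.69,"ty": -2.61,"tz": 0,"ax": 0,"ay": 0,"az": 0,"claw": 4},{"tx": -2.69,"ty": -2.61,"tz": 0,"ax": 0,"ay": 0,"az": 0,"claw": 4},{"tx": 0,"ty": 0,"tz": 2,"ax": 0,"ay": 0,"az": 0,"claw": 4},{"tx": 0,"ty": 0,"tz": 2,"ax": 0,"ay": 0,"az": 0,"claw": 4}]'

```text
time_s: 8.75
tcp_pos: [0.5138, 0.1211, 0.0755]
ee_rot: [[0.93, -0.367, -0.0], [-0.367, -0.93, 0.001], [-0.0, -0.001, -1.0]]
wrist_force: [0.2, -1.0, -2.3]
gripper_width: 0.543
gripper_force: 30.0
```

Emit:
drive_tool --rows '[{"tx": 0,"ty": 0,"tz": 0,"ax": 0,"ay": 0,"az": 0,"claw": 4},{"tx": 0,"ty": 0,"tz": 0,"ax": 0,"ay": 0,"az": 0,"claw": 4}]'

```text
time_s: 8.92
tcp_pos: [0.5133, 0.1181, 0.0744]
ee_rot: [[0.929, -0.371, -0.005], [-0.371, -0.929, -0.003], [-0.004, 0.004, -1.0]]
wrist_force: [1.4, 0.2, -1.1]
gripper_width: 0.544
gripper_force: 30.0
```

Run:
```python
from h import *
to(.518,.119,.025)
```

```text
t 8.92 tcp [0.5133 0.1181 0.0744] yaw -21.8 w 4.73 F [ 1.4  0.2 -1.1] move cm [ 0.43 -0.28  4.94]
```

Emit:
drive_tool --rows '[{"tx": 0.43,"ty": -0.28,"tz": 2.5,"ax": 0,"ay": 0,"az": 0,"claw": 4},{"tx": 0,"ty": 0,"tz": 1.5,"ax": 0,"ay": 0,"az": 0,"claw": 4},{"tx": 0,"ty": 0,"tz": 0.7,"ax": 0,"ay": 0,"az": 0,"claw": 4},{"tx": 0,"ty": 0,"tz": 0.25,"ax": 0,"ay": 0,"az": 0,"claw": 4},{"tx": 0,"ty": 0,"tz": 0,"ax": 0,"ay": 0,"az": 0,"claw": 4},{"tx": 0,"ty": 0,"tz": 0,"ax": 0,"ay": 0,"az": 0,"claw": 4}]'

```text
time_s: 9.42
tcp_pos: [0.5209, 0.12, 0.0279]
ee_rot: [[0.929, -0.371, 0.002], [-0.371, -0.929, 0.001], [0.001, -0.001, -1.0]]
wrist_force: [-0.0, -0.2, -1.5]
gripper_width: 0.544
gripper_force: 30.0
```

Emit:
drive_tool --rows '[{"tx": 0,"ty": 0,"tz": 0,"ax": 0,"ay": 0,"az": 0,"claw": 7.5},{"tx": 0,"ty": 0,"tz": 0,"ax": 0,"ay": 0,"az": 0,"claw": 7.5},{"tx": 0,"ty": 0,"tz": 0,"ax": 0,"ay": 0,"az": 0,"claw": 7.5},{"tx": 0,"ty": 0,"tz": 0,"ax": 0,"ay": 0,"az": 0,"claw": 7.5},{"tx": 0,"ty": 0,"tz": -2,"ax": 0,"ay": 0,"az": 0,"claw": 8.7},{"tx": 0,"ty": 0,"tz": -4,"ax": 0,"ay": 0,"az": 0,"claw": 8.7},{"tx": 0,"ty": 0,"tz": -4,"ax": 0,"ay": 0,"az": 0,"claw": 8.7},{"tx": 0,"ty": 0,"tz": 0,"ax": 0,"ay": 0,"az": 0,"claw": 8.7}]'

```text
time_s: 10.08
tcp_pos: [0.5253, 0.1221, 0.1355]
ee_rot: [[0.93, -0.368, 0.016], [-0.369, -0.93, 0.006], [0.013, -0.011, -1.0]]
wrist_force: [1.7, 0.3, 1.1]
gripper_width: 0.982
gripper_force: 0.0
```

Run:
```python
from h import *
to(.702,-.022,.015,-21.8)
```

```text
t 10.08 tcp [0.5253 0.1221 0.1355] yaw -21.6 w 8.55 F [1.7 0.3 1.1] move cm [21.58  7.02 12.24] az rad 0.003 j6 37.8
```

Emit:
drive_tool --rows '[{"tx": 3.58,"ty": 1.18,"tz": 0,"ax": 0,"ay": 0,"az": 0,"claw": 8.7},{"tx": 3.58,"ty": 1.18,"tz": 0,"ax": 0,"ay": 0,"az": 0,"claw": 8.7},{"tx": 3.58,"ty": 1.18,"tz": 0,"ax": 0,"ay": 0,"az": 0,"claw": 8.7},{"tx": 3.58,"ty": 1.18,"tz": 0,"ax": 0,"ay": 0,"az": 0,"claw": 8.7},{"tx": 3.58,"ty": 1.18,"tz": 0,"ax": 0,"ay": 0,"az": 0,"claw": 8.7},{"tx": 3.58,"ty": 1.18,"tz": 0,"ax": 0,"ay": 0,"az": 0,"claw": 8.7},{"tx": 0,"ty": 0,"tz": 0,"ax": 0,"ay": 0,"az": 0,"claw": 8.7},{"tx": 0,"ty": 0,"tz": 0,"ax": 0,"ay": 0,"az": 0,"claw": 8.7},{"tx": 0,"ty": 0,"tz": 0,"ax": 0,"ay": 0,"az": 0,"claw": 8.7}]'

```text
time_s: 10.83
tcp_pos: [0.6928, -0.0255, 0.1264]
ee_rot: [[0.929, -0.371, -0.001], [-0.371, -0.929, 0.0], [-0.001, 0.0, -1.0]]
wrist_force: [0.2, -0.1, -0.9]
gripper_width: 1.002
gripper_force: 0.0
```

Run:
```python
from h import *
snap("wrist","w3")
to(.702,-.022,.015,-21.8)
```

```text
t 10.88 tcp [ 0.6927 -0.0249  0.1269] yaw -21.7 w 8.67 F [-0.5  0.2 -1.1] move cm [ 0.77 -0.62 11.19] az rad 0.001 j6 57.0
```

View pics/w3.png

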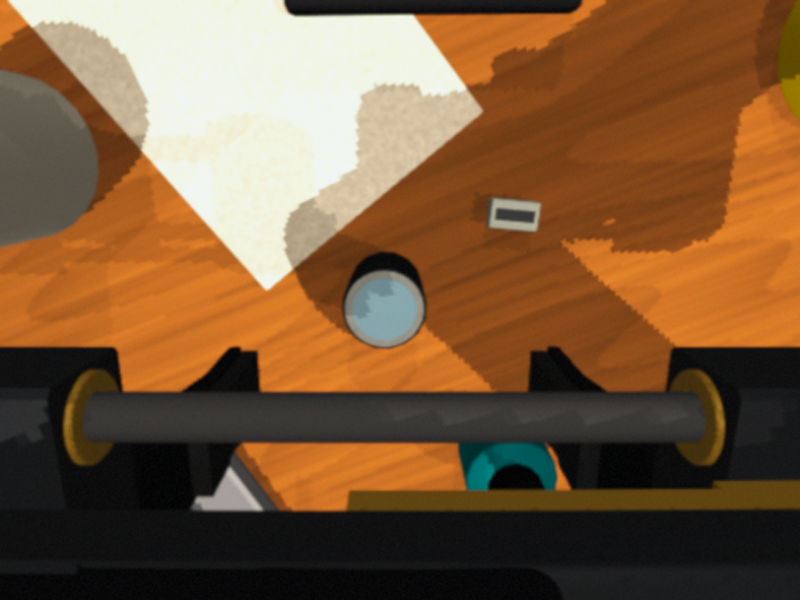

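The loupe's lens is centred at (385,307), slightly left of and ahead of the finger centre line. That agrees with the computed correction.

Emit:
drive_tool --rows '[{"tx": 0.77,"ty": -0.55,"tz": 2,"ax": 0,"ay": 0,"az": 0,"claw": 8.7},{"tx": 0,"ty": 0,"tz": 4,"ax": 0,"ay": 0,"az": 0,"claw": 8.7},{"tx": 0,"ty": 0,"tz": 4,"ax": 0,"ay": 0,"az": 0,"claw": 6.5},{"tx": 0,"ty": 0,"tz": 1.2,"ax": 0,"ay": 0,"az": 0,"claw": 5},{"tx": 0,"ty": 0,"tz": 0,"ax": 0,"ay": 0,"az": 0,"claw": 3},{"tx": 0,"ty": 0,"tz": 0,"ax": 0,"ay": 0,"az": 0,"claw": 3},{"tx": 0,"ty": 0,"tz": 0,"ax": 0,"ay": 0,"az": 0,"claw": 3},{"tx": 0,"ty": 0,"tz": 0,"ax": 0,"ay": 0,"az": 0,"claw": 3},{"tx": 0,"ty": 0,"tz": 0,"ax": 0,"ay": 0,"az": 0,"claw": 3},{"tx": 0,"ty": 0,"tz": 0,"ax": 0,"ay": 0,"az": 0,"claw": 3}]'

```text
time_s: 11.72
tcp_pos: [0.7034, -0.0231, 0.017]
ee_rot: [[0.929, -0.371, 0.003], [-0.371, -0.929, 0.0], [0.003, -0.001, -1.0]]
wrist_force: [-1.0, -1.6, 1.3]
gripper_width: 0.48
gripper_force: 0.6
```

Emit:
drive_tool --rows '[{"tx": 0,"ty": 0,"tz": 0,"ax": 0,"ay": 0,"az": 0,"claw": 3},{"tx": 0,"ty": 0,"tz": 0,"ax": 0,"ay": 0,"az": 0,"claw": 3},{"tx": 0,"ty": 0,"tz": 0,"ax": 0,"ay": 0,"az": 0,"claw": 3}]'

```text
time_s: 11.97
tcp_pos: [0.7033, -0.0232, 0.0168]
ee_rot: [[0.929, -0.37, 0.002], [-0.37, -0.929, -0.0], [0.002, -0.001, -1.0]]
wrist_force: [-1.7, 0.1, 6.2]
gripper_width: 0.452
gripper_force: 30.0
```

Emit:
drive_tool --rows '[{"tx": 0,"ty": 0,"tz": -2,"ax": 0,"ay": 0,"az": 0,"claw": 3},{"tx": 0,"ty": 0,"tz": -4,"ax": 0,"ay": 0,"az": 0,"claw": 3},{"tx": 0,"ty": 0,"tz": -4,"ax": 0,"ay": 0,"az": 0,"claw": 3},{"tx": 0,"ty": 0,"tz": -1,"ax": 0,"ay": 0,"az": 0,"claw": 3},{"tx": 0,"ty": 0,"tz": 0,"ax": 0,"ay": 0,"az": 0,"claw": 3},{"tx": 0,"ty": 0,"tz": 0,"ax": 0,"ay": 0,"az": 0,"claw": 3}]'

```text
time_s: 12.47
tcp_pos: [0.7024, -0.0229, 0.1253]
ee_rot: [[0.929, -0.371, 0.001], [-0.371, -0.929, 0.001], [0.0, -0.001, -1.0]]
wrist_force: [-0.0, -0.1, -2.6]
gripper_width: 0.452
gripper_force: 30.0
```

Run:
```python
from h import *
to(.506,.1955,.02)
```

```text
t 12.47 tcp [ 0.7024 -0.0229  0.1253] yaw -21.8 w 3.93 F [-0.  -0.1 -2.6] move cm [-26.34 -12.98  10.54]
```

Emit:
drive_tool --rows '[{"tx": -3.29,"ty": -1.62,"tz": 0,"ax": 0,"ay": 0,"az": 0,"claw": 3},{"tx": -3.29,"ty": -1.62,"tz": 0,"ax": 0,"ay": 0,"az": 0,"claw": 3},{"tx": -3.29,"ty": -1.62,"tz": 0,"ax": 0,"ay": 0,"az": 0,"claw": 3},{"tx": -3.29,"ty": -1.62,"tz": 0,"ax": 0,"ay": 0,"az": 0,"claw": 3},{"tx": -3.29,"ty": -1.62,"tz": 0,"ax": 0,"ay": 0,"az": 0,"claw": 3},{"tx": -3.29,"ty": -1.62,"tz": 0,"ax": 0,"ay": 0,"az": 0,"claw": 3},{"tx": -3.29,"ty": -1.62,"tz": 0,"ax": 0,"ay": 0,"az": 0,"claw": 3},{"tx": -3.29,"ty": -1.62,"tz": 0,"ax": 0,"ay": 0,"az": 0,"claw": 3},{"tx": 0,"ty": 0,"tz": 0,"ax": 0,"ay": 0,"az": 0,"claw": 3},{"tx": 0,"ty": 0,"tz": 0,"ax": 0,"ay": 0,"az": 0,"claw": 3}]'

```text
time_s: 13.3
tcp_pos: [0.5039, 0.1955, 0.1233]
ee_rot: [[0.93, -0.368, -0.003], [-0.368, -0.93, -0.002], [-0.002, 0.003, -1.0]]
wrist_force: [-0.1, -0.5, -1.6]
gripper_width: 0.451
gripper_force: 30.0
```

Emit:
drive_tool --rows '[{"tx": 0,"ty": 0,"tz": 0,"ax": 0,"ay": 0,"az": 0,"claw": 3},{"tx": 0,"ty": 0,"tz": 0,"ax": 0,"ay": 0,"az": 0,"claw": 3}]'

```text
time_s: 13.47
tcp_pos: [0.5062, 0.1939, 0.124]
ee_rot: [[0.928, -0.372, -0.002], [-0.372, -0.928, -0.001], [-0.001, 0.002, -1.0]]
wrist_force: [-0.6, -0.2, -0.3]
gripper_width: 0.449
gripper_force: 30.0
```

Run:
```python
from h import *
np.set_printoptions(precision=4,suppress=True)
snap("wrist","w4")
to(.506,.1955,.0208)
```

```text
t 13.52 tcp [0.5064 0.1938 0.1242] yaw -21.9 w 3.94 F [-0.1  0.3 -1.3] move cm [-0.1  -0.16 10.34]
```

View pics/w4.png

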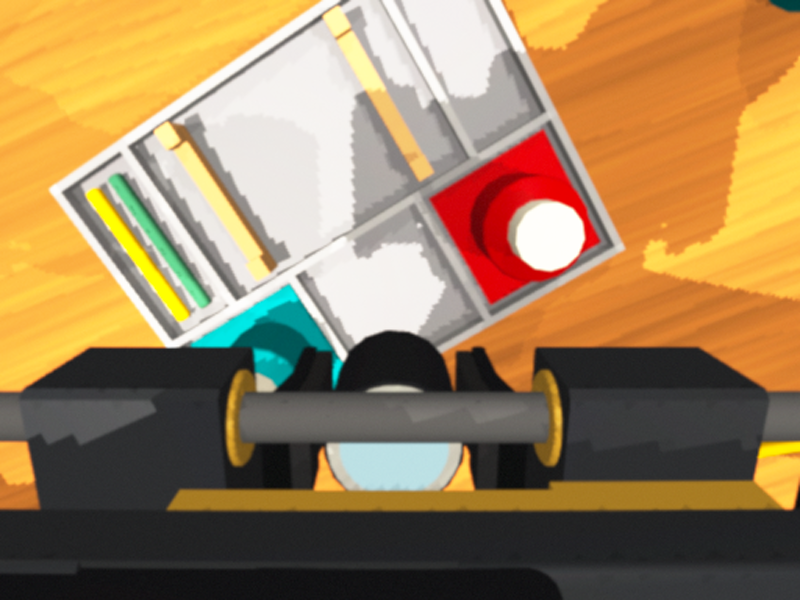

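The red bottle stands centred on its pad (cap at (547,235)), and the loupe is held upright above the middle bay. The rests run (170,135)–(262,268) and (338,18)–(422,172).

Emit:
drive_tool --rows '[{"tx": -0.05,"ty": -0.1,"tz": 4,"ax": 0,"ay": 0,"az": 0,"claw": 3},{"tx": 0,"ty": 0,"tz": 3.5,"ax": 0,"ay": 0,"az": 0,"claw": 3},{"tx": 0,"ty": 0,"tz": 1.5,"ax": 0,"ay": 0,"az": 0,"claw": 3},{"tx": 0,"ty": 0,"tz": 0.9,"ax": 0,"ay": 0,"az": 0,"claw": 3},{"tx": 0,"ty": 0,"tz": 0.4,"ax": 0,"ay": 0,"az": 0,"claw": 3},{"tx": 0,"ty": 0,"tz": 0,"ax": 0,"ay": 0,"az": 0,"claw": 3},{"tx": 0,"ty": 0,"tz": 0,"ax": 0,"ay": 0,"az": 0,"claw": 3},{"tx": 0,"ty": 0,"tz": 0,"ax": 0,"ay": 0,"az": 0,"claw": 3}]'

```text
time_s: 14.18
tcp_pos: [0.5072, 0.1964, 0.0232]
ee_rot: [[0.929, -0.371, 0.002], [-0.371, -0.929, 0.002], [0.002, -0.003, -1.0]]
wrist_force: [1.2, -0.0, -0.8]
gripper_width: 0.448
gripper_force: 30.0
```

Emit:
drive_tool --rows '[{"tx": 0,"ty": 0,"tz": 0,"ax": 0,"ay": 0,"az": 0,"claw": 5.4},{"tx": 0,"ty": 0,"tz": 0,"ax": 0,"ay": 0,"az": 0,"claw": 5.4},{"tx": 0,"ty": 0,"tz": 0,"ax": 0,"ay": 0,"az": 0,"claw": 5.4},{"tx": 0,"ty": 0,"tz": 0,"ax": 0,"ay": 0,"az": 0,"claw": 5.4},{"tx": 0,"ty": 0,"tz": -2,"ax": 0,"ay": 0,"az": 0,"claw": 5.4},{"tx": 0,"ty": 0,"tz": -4,"ax": 0,"ay": 0,"az": 0,"claw": 5.4},{"tx": 0,"ty": 0,"tz": -4,"ax": 0,"ay": 0,"az": 0,"claw": 5.4},{"tx": 0,"ty": 0,"tz": -4,"ax": 0,"ay": 0,"az": 0,"claw": 5.4},{"tx": 0,"ty": 0,"tz": 0,"ax": 0,"ay": 0,"az": 0,"claw": 5.4},{"tx": 0,"ty": 0,"tz": 0,"ax": 0,"ay": 0,"az": 0,"claw": 5.4}]'

```text
time_s: 15.02
tcp_pos: [0.5073, 0.197, 0.1652]
ee_rot: [[0.929, -0.371, 0.006], [-0.371, -0.929, 0.004], [0.004, -0.006, -1.0]]
wrist_force: [-0.2, -0.6, -1.4]
gripper_width: 0.619
gripper_force: 0.0
```

Run:
```python
from h import *
np.set_printoptions(precision=4,suppress=True)
st,im,d=load("w4")
sc=lambda L:[((u+.5)/1.5625-.5,(v+.5)/1.5625-.5) for u,v in L]
q=ray_pts("wrist",sc([(170,135),(262,268),(338,18),(422,172)]),z=.024,st=st); print(q,q.mean(0))
to(.48,-.306,.2,-88+0)
```

```text
[[0.6194 0.2611 0.024 ]
 [0.546  0.2483 0.024 ]
 [0.6359 0.1685 0.024 ]
 [0.5597 0.158  0.024 ]] [0.5903 0.209  0.024 ]
t 15.02 tcp [0.5073 0.197  0.1652] yaw -21.7 w 5.39 F [-0.2 -0.6 -1.4] move cm [16.11 47.71 -3.72] az rad 1.156 j6 30.0
```

Emit:
drive_tool --rows '[{"tx": 1.57,"ty": 3.65,"tz": -0.3,"ax": 0,"ay": 0,"az": 0,"claw": 5},{"tx": 1.57,"ty": 3.65,"tz": -0.3,"ax": 0,"ay": 0,"az": 0,"claw": 5},{"tx": 1.57,"ty": 3.65,"tz": -0.3,"ax": 0,"ay": 0,"az": 0,"claw": 5},{"tx": 1.57,"ty": 3.65,"tz": -0.3,"ax": 0,"ay": 0,"az": 0,"claw": 5},{"tx": 1.57,"ty": 3.65,"tz": -0.3,"ax": 0,"ay": 0,"az": 0,"claw": 5},{"tx": 1.57,"ty": 3.65,"tz": -0.3,"ax": 0,"ay": 0,"az": 0,"claw": 5},{"tx": 1.57,"ty": 3.65,"tz": -0.3,"ax": 0,"ay": 0,"az": 0,"claw": 5},{"tx": 1.57,"ty": 3.65,"tz": -0.3,"ax": 0,"ay": 0,"az": 0,"claw": 5},{"tx": 1.57,"ty": 3.65,"tz": -0.3,"ax": 0,"ay": 0,"az": 0,"claw": 5},{"tx": 1.57,"ty": 3.65,"tz": -0.3,"ax": 0,"ay": 0,"az": 0,"claw": 5}]'

```text
time_s: 15.85
tcp_pos: [0.5153, -0.203, 0.1905]
ee_rot: [[0.929, -0.371, -0.003], [-0.371, -0.929, 0.001], [-0.003, 0.0, -1.0]]
wrist_force: [1.4, 0.9, -0.4]
gripper_width: 0.575
gripper_force: 0.0
```

Emit:
drive_tool --rows '[{"tx": 1.57,"ty": 3.65,"tz": -0.3,"ax": 0,"ay": 0,"az": 0,"claw": 5},{"tx": 1.57,"ty": 3.65,"tz": -0.3,"ax": 0,"ay": 0,"az": 0,"claw": 5},{"tx": 0,"ty": 0,"tz": 0,"ax": 0,"ay": 0,"az": 0.115,"claw": 5},{"tx": 0,"ty": 0,"tz": 0,"ax": 0,"ay": 0,"az": 0.115,"claw": 5},{"tx": 0,"ty": 0,"tz": 0,"ax": 0,"ay": 0,"az": 0.115,"claw": 5},{"tx": 0,"ty": 0,"tz": 0,"ax": 0,"ay": 0,"az": 0.115,"claw": 5},{"tx": 0,"ty": 0,"tz": 0,"ax": 0,"ay": 0,"az": 0.115,"claw": 5},{"tx": 0,"ty": 0,"tz": 0,"ax": 0,"ay": 0,"az": 0.115,"claw": 5},{"tx": 0,"ty": 0,"tz": 0,"ax": 0,"ay": 0,"az": 0.115,"claw": 5},{"tx": 0,"ty": 0,"tz": 0,"ax": 0,"ay": 0,"az": 0.115,"claw": 5}]'

```text
time_s: 16.68
tcp_pos: [0.5177, -0.2803, 0.1959]
ee_rot: [[0.262, -0.965, -0.004], [-0.965, -0.262, 0.001], [-0.002, 0.003, -1.0]]
wrist_force: [0.7, 0.5, 0.3]
gripper_width: 0.579
gripper_force: 0.0
```

Emit:
drive_tool --rows '[{"tx": 0,"ty": 0,"tz": 0,"ax": 0,"ay": 0,"az": 0.115,"claw": 5},{"tx": 0,"ty": 0,"tz": 0,"ax": 0,"ay": 0,"az": 0.115,"claw": 5},{"tx": 0,"ty": 0,"tz": 0,"ax": 0,"ay": 0,"az": 0,"claw": 5},{"tx": 0,"ty": 0,"tz": 0,"ax": 0,"ay": 0,"az": 0,"claw": 5}]'

```text
time_s: 17.02
tcp_pos: [0.518, -0.2804, 0.1965]
ee_rot: [[0.044, -0.999, -0.003], [-0.999, -0.044, 0.001], [-0.001, 0.003, -1.0]]
wrist_force: [-0.6, 0.4, 1.2]
gripper_width: 0.57
gripper_force: 0.0
```

Run:
```python
from h import *
snap("wrist","w5")
to(.5433,-.306,.028,-87.5)
```

```text
t 17.07 tcp [ 0.5182 -0.2805  0.1969] yaw -87.5 w 5.02 F [0.2 0.5 0.5] move cm [ 2.67 -2.43 16.88] az rad 0.0 j6 15.2
```

View pics/w5.png

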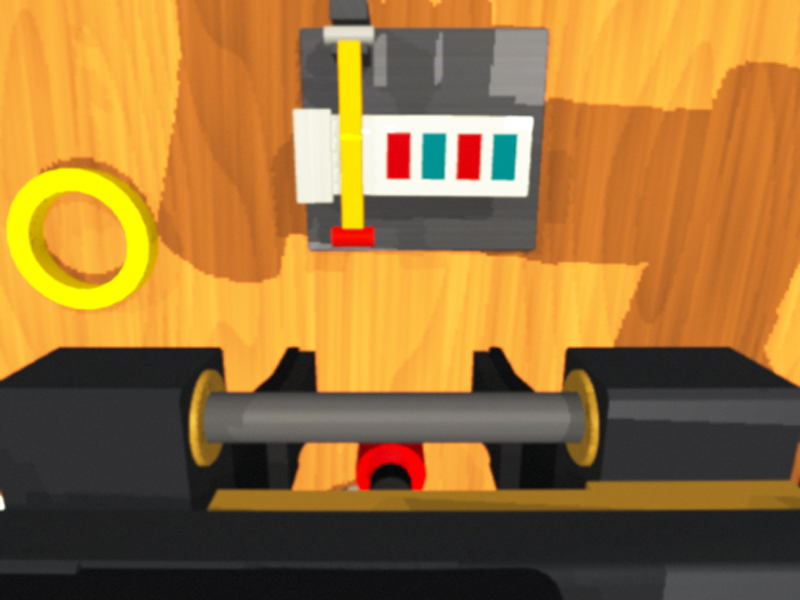

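The wrist view shows the stand: red pin from (332,236) to (374,236), and the yellow bar up to the hinge at (349,35). The plate's open-end corners are at (533,117) and (529,196), and its long edges start at (365,116) and (365,193). The white stop/lip block is at (315,155).

Run:
```python
from h import *
np.set_printoptions(precision=4,suppress=True)
st,im,d=load("w5")
sc=lambda L:[((u+.5)/1.5625-.5,(v+.5)/1.5625-.5) for u,v in L]
def sh(n,L,z):
    q=ray_pts("wrist",sc(L),z=z,st=st); qd=ray_pts("wrist",sc(L),depth=d,st=st); print(n,*q[:,:2],"depth z",qd[:,2]); return q
q=sh("pin",[(332,236),(374,236),(353,236)],.052)
e=q[1]-q[0]; print(np.degrees(np.arctan2(-e[1],-e[0])),np.hypot(*e[:2]))
sh("bar",[(352,215),(350,60)],.05)
for z in(.042,.050):
  q=sh("plate",[(533,117),(529,196),(375,116),(375,193),(500,157),(380,185)],z)
  for a,b in((0,2),(1,3)):
    e=q[b]-q[a]; print(np.degrees(np.arctan2(e[1],e[0])))
  print("w",np.hypot(*(q[0]-q[1])[:2]))
sh("lip",[(298,110),(302,203),(332,200),(315,150)],.05)
sh("base",[(547,30),(537,250),(310,248)],.008)
```

```text
pin [ 0.5544 -0.3048] [ 0.5305 -0.3058] [ 0.5424 -0.3053] depth z [0.0532 0.0089 0.0541]
2.4425704447516865 0.02397465759844767
bar [ 0.5434 -0.317 ] [ 0.5465 -0.399 ] depth z [0.0529 0.0509]
plate [ 0.4441 -0.3751] [ 0.4418 -0.3316] [ 0.5325 -0.3717] [ 0.531  -0.3294] [ 0.4606 -0.3527] [ 0.5283 -0.334 ] depth z [0.008  0.0088 0.0435 0.0413 0.0447 0.0426]
2.2190809715220494
1.413253837013583
w 0.04362130396461598
plate [ 0.4461 -0.3745] [ 0.4438 -0.332 ] [ 0.5322 -0.3712] [ 0.5308 -0.3299] [ 0.4622 -0.3526] [ 0.5281 -0.3344] depth z [0.008  0.0088 0.0435 0.0413 0.0447 0.0426]
2.2190809715220587
1.4132538370135908
w 0.04252133856560869
lip [ 0.5741 -0.3725] [ 0.5719 -0.3226] [ 0.5549 -0.325 ] [ 0.5647 -0.3519] depth z [0.0494 0.0017 0.0516 0.0496]
base [ 0.4326 -0.4277] [ 0.4242 -0.295 ] [ 0.5733 -0.2899] depth z [0.0093 0.     0.0086]
```

Emit:
drive_tool --rows '[{"tx": 2.65,"ty": -2.3,"tz": 0,"ax": 0,"ay": 0,"az": 0,"claw": 5},{"tx": 0,"ty": 0,"tz": 4,"ax": 0,"ay": 0,"az": 0,"claw": 5},{"tx": 0,"ty": 0,"tz": 3,"ax": 0,"ay": 0,"az": 0,"claw": 5},{"tx": 0,"ty": 0,"tz": 2,"ax": 0,"ay": 0,"az": 0,"claw": 5},{"tx": 0,"ty": 0,"tz": 0,"ax": 0,"ay": 0,"az": 0,"claw": 5},{"tx": 0,"ty": 0,"tz": 0,"ax": 0,"ay": 0,"az": 0,"claw": 5},{"tx": 0,"ty": 0,"tz": 0,"ax": 0,"ay": 0,"az": 0,"claw": 5}]'

```text
time_s: 17.65
tcp_pos: [0.5438, -0.3067, 0.1095]
ee_rot: [[0.043, -0.999, 0.002], [-0.999, -0.043, -0.001], [0.001, -0.002, -1.0]]
wrist_force: [0.6, 0.1, 0.2]
gripper_width: 0.571
gripper_force: 0.0
```

Run:
```python
from h import *
to(.5424,-.306,.028,-87.6)
```

```text
t 17.65 tcp [ 0.5438 -0.3067  0.1095] yaw -87.6 w 4.97 F [0.6 0.1 0.2] move cm [-0.09  0.16  8.15] az rad 0.001 j6 17.0
```

Emit:
drive_tool --rows '[{"tx": -0.08,"ty": 0.12,"tz": 3,"ax": 0,"ay": 0,"az": 0,"claw": 5},{"tx": 0,"ty": 0,"tz": 3,"ax": 0,"ay": 0,"az": 0,"claw": 5},{"tx": 0,"ty": 0,"tz": 1.5,"ax": 0,"ay": 0,"az": 0,"claw": 5},{"tx": 0,"ty": 0,"tz": 0.6,"ax": 0,"ay": 0,"az": 0,"claw": 5},{"tx": 0,"ty": 0,"tz": 0,"ax": 0,"ay": 0,"az": 0,"claw": 1},{"tx": 0,"ty": 0,"tz": 0,"ax": 0,"ay": 0,"az": 0,"claw": 1},{"tx": 0,"ty": 0,"tz": 0,"ax": 0,"ay": 0,"az": 0,"claw": 1},{"tx": 0,"ty": 0,"tz": 0,"ax": 0,"ay": 0,"az": 0,"claw": 1},{"tx": 0,"ty": 0,"tz": 0,"ax": 0,"ay": 0,"az": 0,"claw": 1},{"tx": 0,"ty": 0,"tz": 0,"ax": 0,"ay": 0,"az": 0,"claw": 1}]'

```text
time_s: 18.48
tcp_pos: [0.5425, -0.3057, 0.0284]
ee_rot: [[0.041, -0.999, 0.003], [-0.999, -0.041, -0.001], [0.001, -0.003, -1.0]]
wrist_force: [1.3, 1.9, 2.6]
gripper_width: 0.265
gripper_force: 30.0
```

Emit:
drive_tool --rows '[{"tx": 0,"ty": 0,"tz": 0,"ax": 0,"ay": 0,"az": 0,"claw": 1},{"tx": 0,"ty": 0,"tz": 0,"ax": 0,"ay": 0,"az": 0,"claw": 1}]'

```text
time_s: 18.65
tcp_pos: [0.5425, -0.3057, 0.0283]
ee_rot: [[0.042, -0.999, 0.002], [-0.999, -0.042, -0.001], [0.001, -0.002, -1.0]]
wrist_force: [0.1, 1.1, 6.1]
gripper_width: 0.266
gripper_force: 30.0
```

Emit:
drive_tool --rows '[{"tx": 0.08,"ty": 0,"tz": -1.3,"ax": 0,"ay": 0,"az": 0,"claw": 1},{"tx": 0.24,"ty": 0,"tz": -1.28,"ax": 0,"ay": 0,"az": 0,"claw": 1},{"tx": 0.39,"ty": 0,"tz": -1.25,"ax": 0,"ay": 0,"az": 0,"claw": 1},{"tx": 0.54,"ty": 0,"tz": -1.19,"ax": 0,"ay": 0,"az": 0,"claw": 1},{"tx": 0.68,"ty": 0,"tz": -1.11,"ax": 0,"ay": 0,"az": 0,"claw": 1},{"tx": 0.81,"ty": 0,"tz": -1.02,"ax": 0,"ay": 0,"az": 0,"claw": 1},{"tx": 0,"ty": 0,"tz": 0,"ax": 0,"ay": 0,"az": 0,"claw": 1},{"tx": 0,"ty": 0,"tz": 0,"ax": 0,"ay": 0,"az": 0,"claw": 1}]'

```text
time_s: 19.32
tcp_pos: [0.5436, -0.3324, 0.0989]
ee_rot: [[0.041, -0.999, 0.003], [-0.999, -0.041, 0.0], [-0.0, -0.003, -1.0]]
wrist_force: [3.4, 3.5, 3.1]
gripper_width: 0.265
gripper_force: 30.0
```

Forces are low and the tool is on the arc, so I'll continue to about 103°.

Emit:
drive_tool --rows '[{"tx": 0.93,"ty": 0,"tz": -0.92,"ax": 0,"ay": 0,"az": 0,"claw": 1},{"tx": 1.04,"ty": 0,"tz": -0.8,"ax": 0,"ay": 0,"az": 0,"claw": 1},{"tx": 1.12,"ty": 0,"tz": -0.66,"ax": 0,"ay": 0,"az": 0,"claw": 1},{"tx": 1.2,"ty": 0,"tz": -0.52,"ax": 0,"ay": 0,"az": 0,"claw": 1},{"tx": 1.25,"ty": 0,"tz": -0.37,"ax": 0,"ay": 0,"az": 0,"claw": 1},{"tx": 1.29,"ty": 0,"tz": -0.21,"ax": 0,"ay": 0,"az": 0,"claw": 1},{"tx": 0,"ty": 0,"tz": 0,"ax": 0,"ay": 0,"az": 0,"claw": 1},{"tx": 0,"ty": 0,"tz": 0,"ax": 0,"ay": 0,"az": 0,"claw": 1}]'

```text
time_s: 19.98
tcp_pos: [0.5467, -0.4021, 0.1348]
ee_rot: [[0.041, -0.999, 0.003], [-0.999, -0.041, -0.003], [0.003, -0.003, -1.0]]
wrist_force: [2.1, 1.3, 7.1]
gripper_width: 0.266
gripper_force: 30.0
```

Emit:
drive_tool --rows '[{"tx": 1.3,"ty": 0,"tz": -0.06,"ax": 0,"ay": 0,"az": 0,"claw": 1},{"tx": 1.3,"ty": 0,"tz": 0.1,"ax": 0,"ay": 0,"az": 0,"claw": 1},{"tx": 0.9,"ty": 0,"tz": 0.17,"ax": 0,"ay": 0,"az": 0,"claw": 1},{"tx": 0,"ty": 0,"tz": 0,"ax": 0,"ay": 0,"az": 0,"claw": 1},{"tx": 0,"ty": 0,"tz": 0,"ax": 0,"ay": 0,"az": 0,"claw": 1}]'

```text
time_s: 20.4
tcp_pos: [0.5484, -0.4379, 0.133]
ee_rot: [[0.041, -0.999, 0.004], [-0.999, -0.041, -0.004], [0.005, -0.004, -1.0]]
wrist_force: [1.1, -0.9, 6.9]
gripper_width: 0.267
gripper_force: 30.0
```

Emit:
drive_tool --rows '[{"tx": 0,"ty": 0,"tz": 0,"ax": 0,"ay": 0,"az": 0,"claw": 4.5},{"tx": 0,"ty": 0,"tz": 0,"ax": 0,"ay": 0,"az": 0,"claw": 4.5},{"tx": 0,"ty": 0,"tz": 0,"ax": 0,"ay": 0,"az": 0,"claw": 4.5},{"tx": 0,"ty": 0,"tz": 0,"ax": 0,"ay": 0,"az": 0,"claw": 4.5},{"tx": 0,"ty": 0,"tz": -3,"ax": 0,"ay": 0,"az": 0,"claw": 4.5},{"tx": 0,"ty": 0,"tz": -4,"ax": 0,"ay": 0,"az": 0,"claw": 4.5},{"tx": -2.96,"ty": 1.88,"tz": -0.5,"ax": 0,"ay": 0,"az": 0,"claw": 7},{"tx": -2.96,"ty": 1.88,"tz": 0,"ax": 0,"ay": 0,"az": 0,"claw": 7},{"tx": -2.96,"ty": 1.88,"tz": 0,"ax": 0,"ay": 0,"az": 0,"claw": 7}]'

```text
time_s: 21.15
tcp_pos: [0.486, -0.3488, 0.2061]
ee_rot: [[0.04, -0.999, 0.0], [-0.999, -0.04, 0.0], [-0.0, -0.0, -1.0]]
wrist_force: [0.2, 1.1, -0.3]
gripper_width: 0.662
gripper_force: 0.0
```

Emit:
drive_tool --rows '[{"tx": 0,"ty": 0,"tz": 0,"ax": 0,"ay": 0,"az": -0.12,"claw": 7},{"tx": 0,"ty": 0,"tz": 0,"ax": 0,"ay": 0,"az": -0.12,"claw": 7},{"tx": 0,"ty": 0,"tz": 0,"ax": 0,"ay": 0,"az": -0.12,"claw": 7},{"tx": 0,"ty": 0,"tz": 0,"ax": 0,"ay": 0,"az": -0.12,"claw": 7},{"tx": 0,"ty": 0,"tz": 0,"ax": 0,"ay": 0,"az": -0.12,"claw": 7},{"tx": 0,"ty": 0,"tz": 0,"ax": 0,"ay": 0,"az": -0.12,"claw": 7},{"tx": 0,"ty": 0,"tz": 0,"ax": 0,"ay": 0,"az": -0.12,"claw": 7},{"tx": 0,"ty": 0,"tz": 0,"ax": 0,"ay": 0,"az": -0.12,"claw": 7},{"tx": 0,"ty": 0,"tz": 0,"ax": 0,"ay": 0,"az": -0.12,"claw": 7},{"tx": 0,"ty": 0,"tz": 0,"ax": 0,"ay": 0,"az": -0.12,"claw": 7}]'

```text
time_s: 21.98
tcp_pos: [0.4863, -0.3494, 0.2055]
ee_rot: [[0.948, -0.318, -0.002], [-0.318, -0.948, 0.001], [-0.002, -0.0, -1.0]]
wrist_force: [-0.5, 0.4, -0.5]
gripper_width: 0.806
gripper_force: 0.0
```

Emit:
drive_tool --rows '[{"tx": 0,"ty": 0,"tz": 0,"ax": 0,"ay": 0,"az": -0.12,"claw": 7},{"tx": 0,"ty": 0,"tz": 0,"ax": 0,"ay": 0,"az": -0.12,"claw": 7},{"tx": 0,"ty": 0,"tz": 0,"ax": 0,"ay": 0,"az": -0.12,"claw": 7},{"tx": 0,"ty": 0,"tz": 0,"ax": 0,"ay": 0,"az": 0,"claw": 7},{"tx": 0,"ty": 0,"tz": 0,"ax": 0,"ay": 0,"az": 0,"claw": 7}]'

```text
time_s: 22.4
tcp_pos: [0.4865, -0.3495, 0.2057]
ee_rot: [[1.0, 0.027, -0.001], [0.027, -1.0, 0.0], [-0.001, -0.001, -1.0]]
wrist_force: [0.4, 0.6, -0.9]
gripper_width: 0.806
gripper_force: 0.0
```

Run:
```python
from h import *
snap("wrist","w6")
to(.488,-.3516,.027,2.2)
```

```text
t 22.45 tcp [ 0.4866 -0.3495  0.2058] yaw 1.6 w 7.0 F [-0.1 -1.1 -0.1] move cm [ 0.15  0.22 17.88] az rad -0.011 j6 111.8
```

View pics/w6.png

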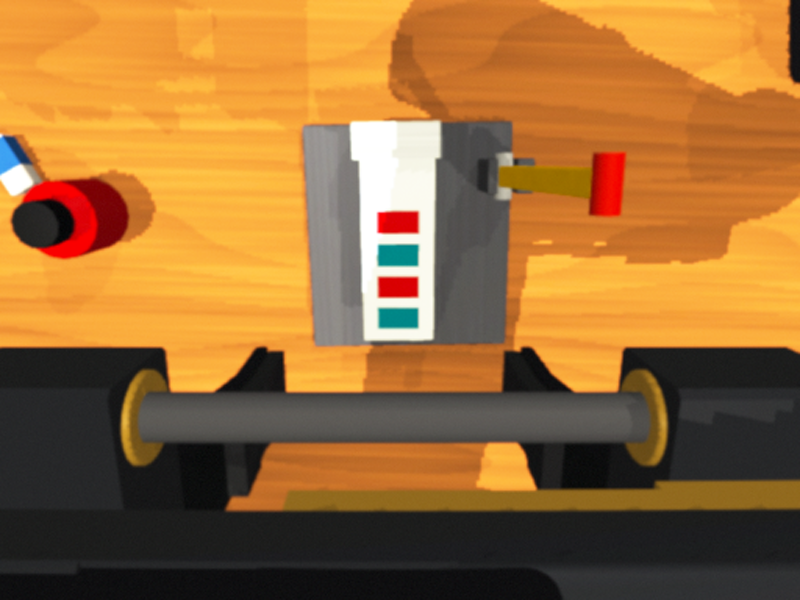

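The bar now stands up (pin at (608,184), leaning back over the hinge). The plate runs from (365,339)/(434,341) at the open end up to the lip at about (358,162)/(436,162).

Run:
```python
from h import *
np.set_printoptions(precision=4,suppress=True)
st,im,d=load("w6")
sc=lambda L:[((u+.5)/1.5625-.5,(v+.5)/1.5625-.5) for u,v in L]
q=ray_pts("wrist",sc([(365,339),(434,341),(359,170),(436,170)]),z=.042,st=st)[:,:2]; print(q)
m0=q[:2].mean(0); m1=q[2:].mean(0); e=(m1-m0)/np.hypot(*(m1-m0)); print(np.degrees(np.arctan2(e[1],e[0])))
c=m0+.06*e; g=m0+.045*e; print("centre",c,"grip",g); to(*g,.027,2.0)
```

```text
[[ 0.4437 -0.3322]
 [ 0.4435 -0.3763]
 [ 0.5484 -0.3273]
 [ 0.5497 -0.3726]]
2.326390592752553
centre [ 0.5035 -0.3518] grip [ 0.4886 -0.3524]
t 22.45 tcp [ 0.4866 -0.3495  0.2058] yaw 1.6 w 7.0 F [-0.1 -1.1 -0.1] move cm [ 0.21  0.3  17.88] az rad -0.008 j6 111.8
```

Emit:
drive_tool --rows '[{"tx": -0.1,"ty": 0.3,"tz": 4,"ax": 0,"ay": 0,"az": -0.012,"claw": 7},{"tx": 0,"ty": 0,"tz": 4,"ax": 0,"ay": 0,"az": 0,"claw": 7},{"tx": 0,"ty": 0,"tz": 3,"ax": 0,"ay": 0,"az": 0,"claw": 7},{"tx": 0,"ty": 0,"tz": 0,"ax": 0,"ay": 0,"az": 0,"claw": 7},{"tx": 0,"ty": 0,"tz": 0,"ax": 0,"ay": 0,"az": 0,"claw": 7},{"tx": 0,"ty": 0,"tz": 0,"ax": 0,"ay": 0,"az": 0,"claw": 7}]'

```text
time_s: 22.95
tcp_pos: [0.4874, -0.3535, 0.0982]
ee_rot: [[0.999, 0.042, 0.003], [0.042, -0.999, -0.002], [0.003, 0.002, -1.0]]
wrist_force: [0.2, -1.2, 0.4]
gripper_width: 0.808
gripper_force: 0.0
```

Run:
```python
from h import *
to(.485,-.3525,.0265,2.2)
```

```text
t 22.95 tcp [ 0.4874 -0.3535  0.0982] yaw 2.4 w 7.03 F [ 0.2 -1.2  0.4] move cm [-0.25 -0.13  7.17] az rad 0.004 j6 112.9
```

Emit:
drive_tool --rows '[{"tx": -0.2,"ty": -0.1,"tz": 3,"ax": 0,"ay": 0,"az": 0,"claw": 7},{"tx": 0,"ty": 0,"tz": 2.5,"ax": 0,"ay": 0,"az": 0,"claw": 7},{"tx": 0,"ty": 0,"tz": 1.3,"ax": 0,"ay": 0,"az": 0,"claw": 7},{"tx": 0,"ty": 0,"tz": 0.4,"ax": 0,"ay": 0,"az": 0,"claw": 7},{"tx": 0,"ty": 0,"tz": 0,"ax": 0,"ay": 0,"az": 0,"claw": 5.4},{"tx": 0,"ty": 0,"tz": 0,"ax": 0,"ay": 0,"az": 0,"claw": 5.2},{"tx": 0,"ty": 0,"tz": 0,"ax": 0,"ay": 0,"az": 0,"claw": 5.2},{"tx": 0,"ty": 0,"tz": 0,"ax": 0,"ay": 0,"az": 0,"claw": 5.2},{"tx": 0,"ty": 0,"tz": 0,"ax": 0,"ay": 0,"az": 0,"claw": 5.2}]'

```text
time_s: 23.7
tcp_pos: [0.4846, -0.3521, 0.0255]
ee_rot: [[0.999, 0.042, 0.002], [0.042, -0.999, -0.001], [0.002, 0.001, -1.0]]
wrist_force: [-0.5, 1.0, 0.1]
gripper_width: 0.608
gripper_force: 0.0
```

Run:
```python
from h import *
to(.485,-.3525,.0265,2.2)
```

```text
t 23.7 tcp [ 0.4846 -0.3521  0.0255] yaw 2.4 w 5.29 F [-0.5  1.   0.1] move cm [ 0.04  0.04 -0.1 ] az rad 0.004 j6 112.9
```

Emit:
drive_tool --rows '[{"tx": 0,"ty": 0,"tz": -0.15,"ax": 0,"ay": 0,"az": 0,"claw": 3.5},{"tx": 0,"ty": 0,"tz": 0,"ax": 0,"ay": 0,"az": 0,"claw": 3.5},{"tx": 0,"ty": 0,"tz": 0,"ax": 0,"ay": 0,"az": 0,"claw": 3.5},{"tx": 0,"ty": 0,"tz": 0,"ax": 0,"ay": 0,"az": 0,"claw": 3.5},{"tx": 0,"ty": 0,"tz": 0,"ax": 0,"ay": 0,"az": 0,"claw": 3.5},{"tx": 0,"ty": 0,"tz": 0,"ax": 0,"ay": 0,"az": 0,"claw": 3.5}]'

```text
time_s: 24.2
tcp_pos: [0.4842, -0.352, 0.0263]
ee_rot: [[0.999, 0.042, 0.001], [0.042, -0.999, -0.001], [0.001, 0.001, -1.0]]
wrist_force: [-0.2, 1.5, 5.1]
gripper_width: 0.503
gripper_force: 30.0
```

Run:
```python
from h import *
print(sense()["gripper_force"]);to(.485,-.3525,.0265,2.2)
```

```text
29.99429851770401
t 24.2 tcp [ 0.4842 -0.352   0.0263] yaw 2.4 w 4.37 F [-0.2  1.5  5.1] move cm [ 0.08  0.05 -0.02] az rad 0.004 j6 112.9
```

Emit:
drive_tool --rows '[{"tx": -0.6,"ty": 0,"tz": 0,"ax": 0,"ay": 0,"az": 0,"claw": 3.5},{"tx": -0.8,"ty": 0,"tz": 0,"ax": 0,"ay": 0,"az": 0,"claw": 3.5},{"tx": -0.8,"ty": 0,"tz": 0,"ax": 0,"ay": 0,"az": 0,"claw": 3.5},{"tx": -0.8,"ty": 0,"tz": 0,"ax": 0,"ay": 0,"az": 0,"claw": 3.5},{"tx": -0.8,"ty": 0,"tz": 0,"ax": 0,"ay": 0,"az": 0,"claw": 3.5},{"tx": -0.8,"ty": 0,"tz": 0,"ax": 0,"ay": 0,"az": 0,"claw": 3.5},{"tx": -0.6,"ty": 0,"tz": 0,"ax": 0,"ay": 0,"az": 0,"claw": 3.5},{"tx": 0,"ty": 0,"tz": 0,"ax": 0,"ay": 0,"az": 0,"claw": 3.5},{"tx": 0,"ty": 0,"tz": 0,"ax": 0,"ay": 0,"az": 0,"claw": 3.5}]'

```text
time_s: 24.95
tcp_pos: [0.4297, -0.3539, 0.0256]
ee_rot: [[0.999, 0.041, -0.004], [0.041, -0.999, 0.001], [-0.004, -0.001, -1.0]]
wrist_force: [-3.2, -1.9, 5.4]
gripper_width: 0.5
gripper_force: 30.0
```

Run:
```python
from h import *
snap("wrist","w7")
to(.485,-.3525,.0265,2.2)
```

```text
t 25.0 tcp [ 0.4297 -0.3538  0.0256] yaw 2.4 w 4.34 F [-2.  -1.8  5.8] move cm [ 5.53  0.09 -0.12] az rad 0.003 j6 115.1
```

View pics/w7.png

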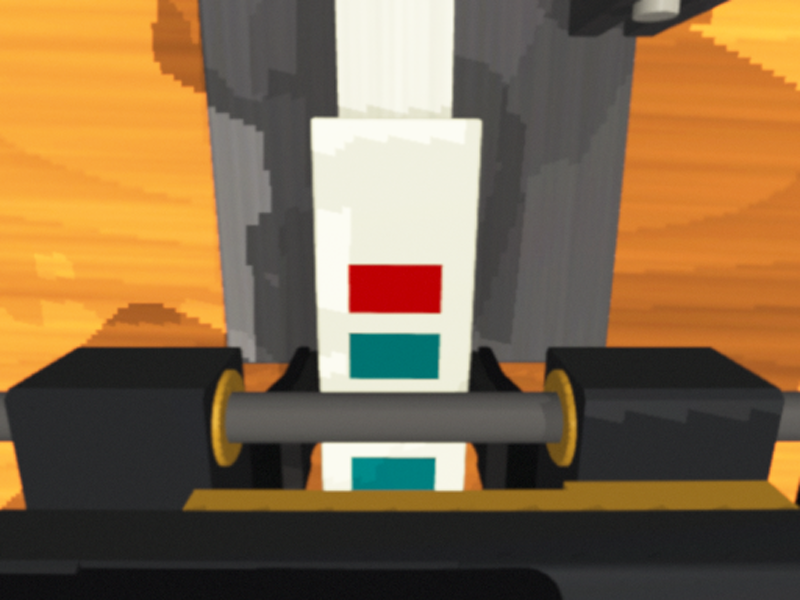

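The plate is clear of the lip, held straight. Its +x end is at (312,120)–(481,120), with empty bed behind it. Now I'll lift and carry it.

Emit:
drive_tool --rows '[{"tx": 0,"ty": 0,"tz": -1,"ax": 0,"ay": 0,"az": 0,"claw": 3.5},{"tx": 0,"ty": 0,"tz": -2,"ax": 0,"ay": 0,"az": 0,"claw": 3.5},{"tx": 0,"ty": 0,"tz": -3,"ax": 0,"ay": 0,"az": 0,"claw": 3.5},{"tx": 0,"ty": 0,"tz": -3,"ax": 0,"ay": 0,"az": 0,"claw": 3.5},{"tx": 0,"ty": 0,"tz": -2,"ax": 0,"ay": 0,"az": 0,"claw": 3.5},{"tx": 0.6,"ty": -1.9,"tz": 0,"ax": 0,"ay": 0,"az": 0,"claw": 3.5},{"tx": 1.2,"ty": -3.8,"tz": 0,"ax": 0,"ay": 0,"az": 0,"claw": 3.5},{"tx": 1.2,"ty": -3.8,"tz": 0,"ax": 0,"ay": 0,"az": 0,"claw": 3.5},{"tx": 1.2,"ty": -3.8,"tz": 0,"ax": 0,"ay": 0,"az": 0,"claw": 3.5},{"tx": 1.2,"ty": -3.8,"tz": 0,"ax": 0,"ay": 0,"az": 0,"claw": 3.5}]'

```text
time_s: 25.83
tcp_pos: [0.477, -0.1789, 0.1349]
ee_rot: [[0.999, 0.041, -0.004], [0.041, -0.999, 0.001], [-0.004, -0.001, -1.0]]
wrist_force: [0.5, 0.1, -0.8]
gripper_width: 0.5
gripper_force: 30.0
```

Emit:
drive_tool --rows '[{"tx": 1.2,"ty": -3.8,"tz": 0,"ax": 0,"ay": 0,"az": 0,"claw": 3.5},{"tx": 1.2,"ty": -3.8,"tz": 0,"ax": 0,"ay": 0,"az": 0,"claw": 3.5},{"tx": 1.2,"ty": -3.8,"tz": 0,"ax": 0,"ay": 0,"az": 0,"claw": 3.5},{"tx": 1.2,"ty": -3.8,"tz": 0,"ax": 0,"ay": 0,"az": 0,"claw": 3.5},{"tx": 1.2,"ty": -3.8,"tz": 0,"ax": 0,"ay": 0,"az": 0,"claw": 3.5},{"tx": 1.2,"ty": -3.8,"tz": 0,"ax": 0,"ay": 0,"az": 0,"claw": 3.5},{"tx": 1.2,"ty": -3.8,"tz": 0,"ax": 0,"ay": 0,"az": 0,"claw": 3.5},{"tx": 1.2,"ty": -3.8,"tz": 0,"ax": 0,"ay": 0,"az": 0,"claw": 3.5},{"tx": 1.2,"ty": -3.8,"tz": 0,"ax": 0,"ay": 0,"az": 0,"claw": 3.5},{"tx": 1.2,"ty": -3.8,"tz": 0,"ax": 0,"ay": 0,"az": 0,"claw": 3.5}]'

```text
time_s: 26.67
tcp_pos: [0.581, 0.2052, 0.1346]
ee_rot: [[0.999, 0.042, -0.004], [0.042, -0.999, -0.002], [-0.004, 0.002, -1.0]]
wrist_force: [0.8, -0.1, -1.0]
gripper_width: 0.497
gripper_force: 30.0
```

Emit:
drive_tool --rows '[{"tx": 0.6,"ty": -1.9,"tz": 0,"ax": 0,"ay": 0,"az": 0.06,"claw": 3.5},{"tx": 0,"ty": 0,"tz": 0,"ax": 0,"ay": 0,"az": 0.12,"claw": 3.5},{"tx": 0,"ty": 0,"tz": 0,"ax": 0,"ay": 0,"az": 0.12,"claw": 3.5},{"tx": 0,"ty": 0,"tz": 0,"ax": 0,"ay": 0,"az": 0.12,"claw": 3.5},{"tx": 0,"ty": 0,"tz": 0,"ax": 0,"ay": 0,"az": 0.12,"claw": 3.5},{"tx": 0,"ty": 0,"tz": 0,"ax": 0,"ay": 0,"az": 0.12,"claw": 3.5},{"tx": 0,"ty": 0,"tz": 0,"ax": 0,"ay": 0,"az": 0.12,"claw": 3.5},{"tx": 0,"ty": 0,"tz": 0,"ax": 0,"ay": 0,"az": 0.12,"claw": 3.5},{"tx": 0,"ty": 0,"tz": 0,"ax": 0,"ay": 0,"az": 0.12,"claw": 3.5},{"tx": 0,"ty": 0,"tz": 0,"ax": 0,"ay": 0,"az": 0.12,"claw": 3.5}]'

```text
time_s: 27.5
tcp_pos: [0.5861, 0.2224, 0.1344]
ee_rot: [[0.45, -0.893, -0.005], [-0.893, -0.45, -0.002], [-0.0, 0.005, -1.0]]
wrist_force: [1.4, 0.8, -0.8]
gripper_width: 0.499
gripper_force: 30.0
```

Emit:
drive_tool --rows '[{"tx": 0,"ty": 0,"tz": 0,"ax": 0,"ay": 0,"az": 0.12,"claw": 3.5},{"tx": 0,"ty": 0,"tz": 0,"ax": 0,"ay": 0,"az": 0.12,"claw": 3.5},{"tx": 0,"ty": 0,"tz": 0,"ax": 0,"ay": 0,"az": 0.07,"claw": 3.5},{"tx": 0,"ty": 0,"tz": 0,"ax": 0,"ay": 0,"az": 0,"claw": 3.5},{"tx": 0,"ty": 0,"tz": 0,"ax": 0,"ay": 0,"az": 0,"claw": 3.5},{"tx": 0,"ty": 0,"tz": 0,"ax": 0,"ay": 0,"az": 0,"claw": 3.5}]'

```text
time_s: 28.0
tcp_pos: [0.5871, 0.2228, 0.1351]
ee_rot: [[0.164, -0.986, -0.002], [-0.986, -0.164, -0.001], [0.001, 0.002, -1.0]]
wrist_force: [0.2, -0.0, -0.6]
gripper_width: 0.5
gripper_force: 30.0
```

Run:
```python
from h import *
np.set_printoptions(precision=4,suppress=True)
st,im,d=load("w7")
sc=lambda L:[((u+.5)/1.5625-.5,(v+.5)/1.5625-.5) for u,v in L]
q=ray_pts("wrist",sc([(312,120),(481,120),(322,490),(464,490)]),z=.042,st=st); print((q-st["tcp_pos"])@np.array(st["ee_rot"]))
snap("wrist","w8")
to(.587,.2273,.008,-80.7)
```

```text
[[ 0.0787 -0.0216 -0.0167]
 [ 0.0787  0.022  -0.0167]
 [-0.0303 -0.0228 -0.0162]
 [-0.0303  0.0212 -0.0163]]
t 28.05 tcp [0.5873 0.2229 0.1353] yaw -80.6 w 4.37 F [-0.   1.  -1.3] move cm [-0.44 -0.06 12.73] az rad 0.002 j6 -26.1
```

View pics/w8.png

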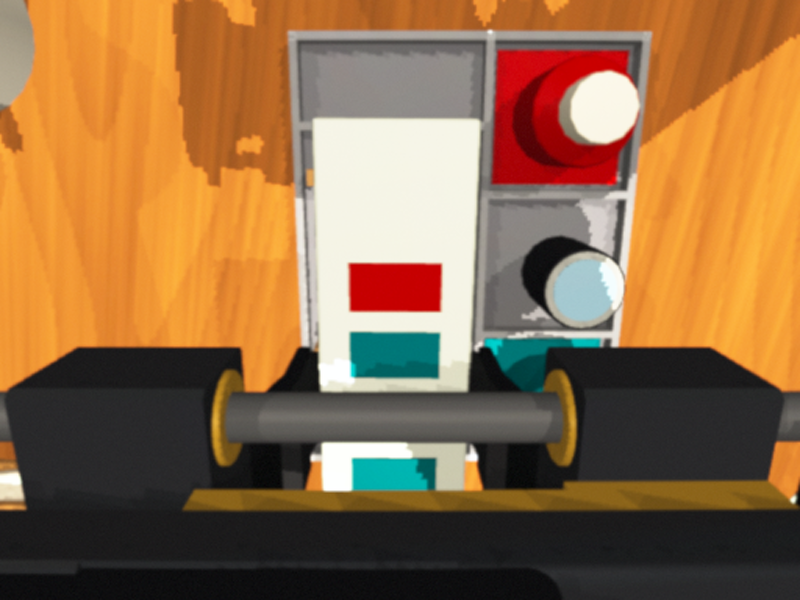

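The plate is level over its place and the loupe stands upright in the middle bay. The plate's leading end is at (315,120)–(480,120), parallel to the tray walls.

Emit:
drive_tool --rows '[{"tx": -0.43,"ty": -0.05,"tz": 3,"ax": 0,"ay": 0,"az": 0,"claw": 3.5},{"tx": 0,"ty": 0,"tz": 4,"ax": 0,"ay": 0,"az": 0,"claw": 3.5},{"tx": 0,"ty": 0,"tz": 2.5,"ax": 0,"ay": 0,"az": 0,"claw": 3.5},{"tx": 0,"ty": 0,"tz": 1,"ax": 0,"ay": 0,"az": 0,"claw": 3.5},{"tx": 0,"ty": 0,"tz": 0,"ax": 0,"ay": 0,"az": 0,"claw": 3.5},{"tx": 0,"ty": 0,"tz": 0,"ax": 0,"ay": 0,"az": 0,"claw": 3.5},{"tx": 0,"ty": 0,"tz": 0,"ax": 0,"ay": 0,"az": 0,"claw": 3.5}]'

```text
time_s: 28.63
tcp_pos: [0.5891, 0.2283, 0.0329]
ee_rot: [[0.163, -0.987, 0.004], [-0.987, -0.163, 0.002], [-0.001, -0.004, -1.0]]
wrist_force: [0.1, 0.2, -0.4]
gripper_width: 0.498
gripper_force: 30.0
```

Run:
```python
from h import *
to(.587,.2275,.0075,-80.7)
```

```text
t 28.63 tcp [0.5891 0.2283 0.0329] yaw -80.6 w 4.33 F [ 0.1  0.2 -0.4] move cm [0.05 0.23 2.54] az rad 0.002 j6 -26.5
```

Emit:
drive_tool --rows '[{"tx": 0.05,"ty": 0.2,"tz": 1,"ax": 0,"ay": 0,"az": 0,"claw": 3.5},{"tx": 0,"ty": 0,"tz": 0.8,"ax": 0,"ay": 0,"az": 0,"claw": 3.5},{"tx": 0,"ty": 0,"tz": 0.4,"ax": 0,"ay": 0,"az": 0,"claw": 3.5},{"tx": 0,"ty": 0,"tz": 0.2,"ax": 0,"ay": 0,"az": 0,"claw": 3.5},{"tx": 0,"ty": 0,"tz": 0,"ax": 0,"ay": 0,"az": 0,"claw": 3.5},{"tx": 0,"ty": 0,"tz": 0,"ax": 0,"ay": 0,"az": 0,"claw": 3.5},{"tx": 0,"ty": 0,"tz": 0,"ax": 0,"ay": 0,"az": 0,"claw": 3.5}]'

```text
time_s: 29.22
tcp_pos: [0.5858, 0.2267, 0.0068]
ee_rot: [[0.162, -0.987, 0.0], [-0.987, -0.162, 0.0], [-0.0, -0.0, -1.0]]
wrist_force: [0.0, -0.3, -1.2]
gripper_width: 0.499
gripper_force: 30.0
```

Run:
```python
from h import *
to(.587,.2275,.0075,-80.7)
```

```text
t 29.22 tcp [0.5858 0.2267 0.0068] yaw -80.7 w 4.34 F [ 0.  -0.3 -1.2] move cm [-0.06 -0.13 -0.07] az rad 0.001 j6 -26.6
```

Emit:
drive_tool --rows '[{"tx": 0,"ty": 0,"tz": 0,"ax": 0,"ay": 0,"az": 0,"claw": 5.2},{"tx": 0,"ty": 0,"tz": 0,"ax": 0,"ay": 0,"az": 0,"claw": 5.2},{"tx": 0,"ty": 0,"tz": 0,"ax": 0,"ay": 0,"az": 0,"claw": 5.2},{"tx": 0,"ty": 0,"tz": 0,"ax": 0,"ay": 0,"az": 0,"claw": 5.2},{"tx": 0,"ty": 0,"tz": 0,"ax": 0,"ay": 0,"az": 0,"claw": 5.2},{"tx": 0,"ty": 0,"tz": -0.5,"ax": 0,"ay": 0,"az": 0,"claw": 5.2},{"tx": 0,"ty": 0,"tz": -1.5,"ax": 0,"ay": 0,"az": 0,"claw": 5.2},{"tx": 0,"ty": 0,"tz": -3,"ax": 0,"ay": 0,"az": 0,"claw": 5.2},{"tx": 0,"ty": 0,"tz": -4,"ax": 0,"ay": 0,"az": 0,"claw": 6},{"tx": 0,"ty": 0,"tz": -4,"ax": 0,"ay": 0,"az": 0,"claw": 6}]'

```text
time_s: 30.05
tcp_pos: [0.585, 0.2261, 0.1377]
ee_rot: [[0.162, -0.987, -0.002], [-0.987, -0.162, -0.001], [0.001, 0.002, -1.0]]
wrist_force: [0.8, 0.0, -0.9]
gripper_width: 0.665
gripper_force: 0.0
```

Emit:
drive_tool --rows '[{"tx": -2,"ty": 0,"tz": -3,"ax": 0,"ay": 0,"az": 0,"claw": 6},{"tx": -4,"ty": 0,"tz": -1,"ax": 0,"ay": 0,"az": 0,"claw": 6},{"tx": -4,"ty": 0,"tz": 0,"ax": 0,"ay": 0,"az": 0,"claw": 6},{"tx": -3,"ty": 0,"tz": 0,"ax": 0,"ay": 0,"az": 0,"claw": 6},{"tx": 0,"ty": 0,"tz": 0,"ax": 0,"ay": 0,"az": 0,"claw": 6},{"tx": 0,"ty": 0,"tz": 0,"ax": 0,"ay": 0,"az": 0,"claw": 6}]'

```text
time_s: 30.55
tcp_pos: [0.5638, 0.3564, 0.1767]
ee_rot: [[0.165, -0.986, -0.0], [-0.986, -0.165, -0.0], [0.0, 0.0, -1.0]]
wrist_force: [-1.1, -0.2, 0.2]
gripper_width: 0.69
gripper_force: 0.0
```

Run:
```python
from h import *
snap("wrist","w9"); snap("scene","scene9"); to(.5,.2,.2)
```

```text
t 30.65 tcp [0.5644 0.3543 0.1767] yaw -80.7 w 6.02 F [ 0.2 -0.2 -0.4] move cm [14.18  8.86 -2.32]
```

View pics/w9.png

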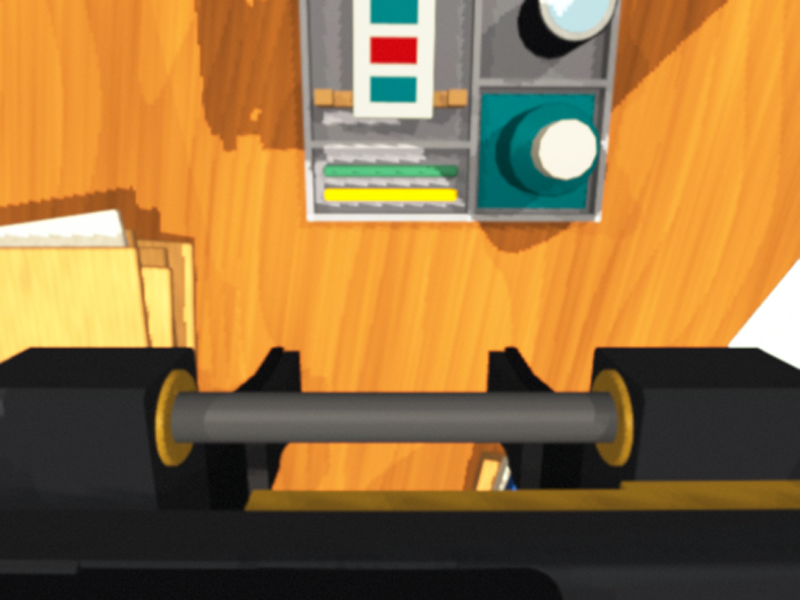

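View pics/scene9.png

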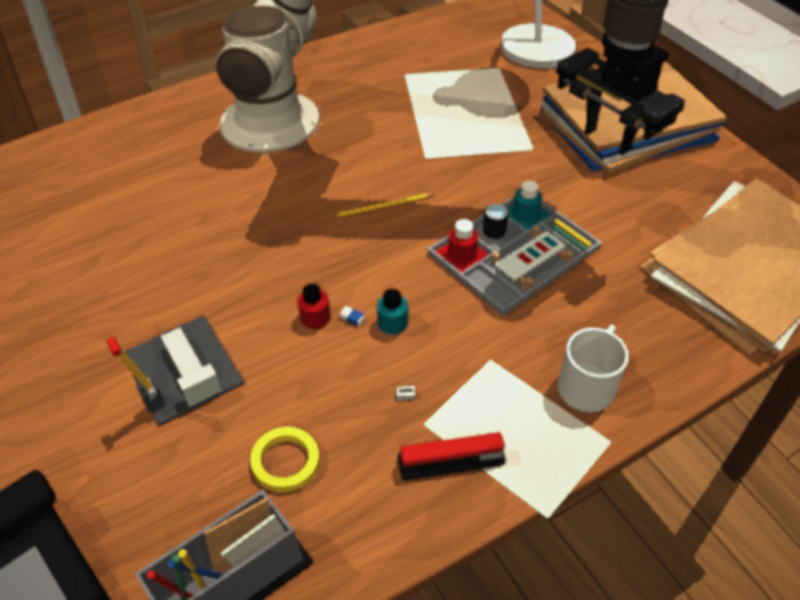

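The scene view shows both white-capped bottles on their pads, at (463,240) and (528,200), and the loupe upright in the middle bay at (495,220). The plate lies flat on both rests at (533,258), the bar is up at (115,345), and the black-capped bottles haven't moved. The arm is clear.

```bash
python3 -c "
from station import finish_job
print(finish_job())"
```

```text
the job is handed in; nothing more can be done
None
```

The job is handed in at about 31 s on the robot's clock: both white-capped bottles are on their own-colour pads, the loupe is upright in the middle bay, the bar was swung up before the plate was slid out and laid on the rests, and the black-capped bottles were left alone.

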